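Weight down a mended manuscript leaf

ROBOT

A 6-joint arm with a two-finger parallel gripper is mounted at the origin on the work surface. World frame = base frame: x ahead of the robot, y to its left, z up, the work surface at z = 0. Lengths are in m, angles in rad, forces in N, time in s.
With the tool pointing down it reaches from about 0.375 to 0.975 m from the base axis. Payload 3.8 kg.
Tool frame: the origin (TCP) lies where the fingers leave the gripper's body, on its centre line; the fingertips stand 73 mm ahead of it and the grasp point (between the pads) lies 54 mm ahead of it (nose_length is the distance from the TCP to the fingertips, in m); z points along the fingers, y is the line along which they close (so a half turn about z gives the same grasp; the last joint's range is limited). The gripper opens to 85 mm and grips with 20 to 120 N. Pads are 22 mm wide; open, the fingers measure 114 mm over their backs; the gripper's body (76 mm by 85 mm) begins 54 mm behind the grasp point. The pads swing forward as they close: fully open they stand 13 mm farther back than shut.
Start: joints at [1.202, 0.264, 1.604, -0, 1.274, -0.037], TCP at [0.22, 0.638, 0.304] pointing down, gripper open.
Joint ranges: [-2.63, 2.63], [-0.94, 2.18], [0.31, 2.57], [-1.31, 4.45], [0, 2.66], [-2.55, 2.55]. Speed limits (rad/s): [2.57, 2.57, 3.14, 3.14, 3.14, 3.14].

INTERFACE

Orientations are given as a rotation vector (axis times angle).
In Python, from workcell import read_state, read_camera, calibration, finish_job, look_for, cut_out, tip_of, nose_length gives the robot as it stands.
- The arm moves only by the tool step_arm, never from a script. Its argument "targets" is a list of rows, each a list of 3 entries, a list of its own where there are three numbers: the turn, a rotation vector about the tool's x, y, z in rad, then the shift along the tool's x, y, z in mm, then the finger opening in mm, from 0 to 85.4. In form: [[[ax, ay, az], [x, y, z], grip], ...]. A call has 1 to 5 rows; each row shifts and turns the commanded pose from where the row before left it, along the tool's axes as they then stand; what a row does not reach is not made up. A row lasts 1/12 s, in which the tool goes at most 41.7 mm and 7.16 degrees, less where a joint would pass 70% of its speed; a pose out of reach is approached as far as the arm can. A call with a gripper value outside its range is refused whole. The fingers move at their own pace and stop on an object; "grip_force" is the grip in N (left out, the last holds). Time passes only in rows, so rows that do not move let the fingers close. It gives the time, the measured TCP pose, the force, the opening and the grip force at its end, in the units of the state.
- read_state(): the state, without advancing time (a new reading comes with each control period).
- read_camera(name): name is "scene" or "top" or "wrist"; returns the picture (480x640x3 uint8, red, green, blue); there is no depth.
- calibration(name): a dict with "camera_matrix" (3x3 intrinsics, pixels), "dist_coeffs" ([k1, k2, p1, p2, k3] as OpenCV has them; the pictures are not rectified), "R" (3x3) and "t" (3): a world point X has camera coordinates R X + t. Camera axes: x right, y down, z forward; pixel columns grow to the right and rows downward; lengths in m; the calibration is good to about 2 mm. A picture is of the moment at which its call begins: read the wrist's pose just before it. calibration takes no time and is no camera call; for the wrist camera it gives the pose at the moment of the call.
- finish_job(): hands the job in; it is judged then, once.
Trained networks look in the newest picture that a camera, given by its name, has taken for a name from the list of things; names that differ only in an ending like _2 or _b are one class to them, and where a whole thing is asked for, a point or a joint stands for the part that bears it (a point fixed in the world has none). Each returns a list of dicts, best first, with "score" (0 to 1); they miss things now and then, are a little off and sometimes report something else, mostly with a low value. They report only what shows in the picture. A call takes as long as a camera call. They do not tell look-alikes from the thing itself.
- look_for(camera, query): "extent" ([left, top, right, bottom] in pixels, round what is visible of it).
- cut_out(camera, query): "region" (480x640 bool, what is visible of it) and "extent" ([left, top, right, bottom] in pixels, round what is visible of it).
- tip_of(camera, query): "at" ([row, column] in pixels: a listed point, or the origin of a listed thing).
The state is a dict: "time": time; "q": joint angles; "joint_vel": joint speeds; "joint_torque": joint torques, N m; "tool_pos": TCP position; "tcp_rot": TCP orientation; "wrist_force": force on the tool from outside, world axes, zero at the start; "torque": the same for the moment, N m; "width": opening from 0.0 (shut) to 1.0 (fully open); "grip_force": force on a finger pad.
Only numpy, scipy, OpenCV 4.12 (cv2) and the standard library are available. Lean on these libraries where they do the work, as an engineer would, in place of code of your own. Each camera call takes 0.05 s, during which the arm holds its last target. There are 200 camera calls.

TASK

Lay the cardboard tray level on the leaf, centred on the mend and along it; then stand the brass weight in the middle of the tray, and only after that the white weight in its left end and the red weight in its right end (as seen from the robot), each midway between the brass and the end wall, so that the tray neither tips nor slides. At any point in the work, stand the green glass dome centred on the blue slip behind the tray. Set things down without dropping them, and leave the jar, the awl and the bone folder where they are.

Things in the scene. Friction and masses are not known exactly. Their poses are not given: they have to be found in the camera images.
- leaf: Fixed tan text leaf on a cream board 220 (x) x 250 (y) x 2 mm, in the left or right half of the table. Its mend: a whitish strip 30 x 66 mm with a red-brown line along y. Origin: mend's centre, on the board's underside (table height); board spans x -90 to 130, y +-125 mm. x points away from the robot (yaw within 0.3 rad), y to its left along the mend, z up.
- slip: Fixed blue paper slip 64 x 64 x 1.6 mm with a paler square in its middle, on the leaf's board near its far edge: 77 to 93 mm behind the mend, up to 65 mm to its left or right. Origin: centre of its underside, 2 mm above the table; axes as the leaf's.
- tray: Light brown cardboard tray, 60 g, 62 (x) x 172 (y) x 24 mm, on a green pad 56 x 64 x 12 mm under its middle; it tips if an end is loaded first. Origin: centre of pad's underside. Floor top at 16, wall tops at 24 mm; walls 4 mm. Both ways round alike. Grip across its 62 mm. End places: 51 mm from the centre along y. Starts lying left-right on the grey mat (4 mm thick), nearest the robot.
- brass: Brass cylindrical weight, 40 mm diameter, 50 mm high, with a knob 14 mm wide and 10 mm high on top; 450 g. Origin: centre of its underside, z up. The brass, white, red and dome start upright on the grey mat (its top 4 mm above the table) behind the tray, in two rows about 100 mm apart, about 130 mm apart left-right, in any order.
- white: White cylindrical weight with a black disc on its top, 36 mm diameter, 44 mm high, about 200 g. Origin: centre of its underside, z up. Starts upright on the grey mat.
- red: Plain red cylindrical weight, 36 mm diameter, 44 mm high, about 200 g. Origin: centre of its underside, z up. Starts upright on the grey mat.
- dome: Green glass dome paperweight, 56 mm diameter, sides straight up to 25 mm, then rounded to a top at 44 mm; about 250 g. Origin: centre of its underside, z up. Starts on the grey mat.
- jar: Bystander, not to be moved: small glass jar with a blue lid, 44 mm diameter, 55 mm high, near the far side of the table in the middle. Origin: centre of its underside.
- awl: Bystander, not to be moved: wooden-handled awl 150 mm long lying roughly left-right at the far right. Origin: on the table, under the tool; x along its length.
- folder: Bystander, not to be moved: ivory bone folder 140 x 22 x 5 mm lying roughly left-right at the far left. Origin: centre of its underside; x along its length.
Things that resemble listed ones, but are neither listed nor needed, are in the scene too. Several things look just like the red: the one meant starts farthest to the robot's right.

How it is judged:
By the outcome, as a careful person would: the job done as asked, in the order asked, and still so for the second after the job is handed in, with the robot touching nothing.
It also fails if it takes over 131 s, if anything falls off the work surface, if the arm or the gripper's body presses on something with over 40 N, if the wrist force passes 120 N, or if a joint passes its speed limit or range.

## Working session

There is one attempt and no reset: what is moved stays moved. The work goes in short steps, Python scripts to look and compute and a tool call to move; the robot and the scene stay as the last step left them, time stands still between calls to the robot, and variables do not carry over. Pictures are saved under pics/ and viewed, at most 14 in all, crops included, and the job is handed in when it is done.

Besides the shell and the picture viewer there is one more tool, called after "Request:" by a JSON object that holds its "fn" and its "kwargs", one argument or row to a line. step_arm: Moves the arm, as the interface text tells. Its arguments: {"type":"object","properties":{"targets":{"type":"array","items":{"type":"array"}},"grip_force":{"type":"number"}},"required":["targets"]}

```bash
ls; mkdir -p pics; cat > h.py <<'E'
from workcell import *
import numpy as np, cv2
from scipy.spatial.transform import Rotation as Ro
def ray(cam,u,v,z,c=None):
    c=c or calibration(cam)
    K=np.array(c["camera_matrix"]);d=np.array(c["dist_coeffs"]);R=np.array(c["R"]);t=np.array(c["t"])
    p=cv2.undistortPoints(np.array([[[u,v]]],float),K,d)[0,0]
    dr=R.T@np.array([p[0],p[1],1]);o=-R.T@t
    return o+dr*(z-o[2])/dr[2]
def proj(cam,X,c=None):
    c=c or calibration(cam)
    return cv2.projectPoints(np.array(X,float).reshape(-1,1,3),cv2.Rodrigues(np.array(c["R"]))[0],np.array(c["t"]),np.array(c["camera_matrix"]),np.array(c["dist_coeffs"]))[0][:,0]
def save(n,im): cv2.imwrite("pics/"+n+".png",im[:,:,::-1])
E
python3 - <<'E'
from h import *
s=read_state();print(s)
for n in("scene","top"):
    save(n+"0",read_camera(n)); c=calibration(n);print(n,-np.array(c["R"]).T@c["t"])
    for q in ["leaf","slip","tray","brass","white","red","dome"]:
        for r in tip_of(n,q)[:4]:
            if r["score"]>.3:
                v,u=r["at"]; z={"leaf":0,"slip":.002}.get(q,.004); print(n,q,round(r["score"],2),np.round([u,v]),np.round(ray(n,u,v,z,c)[:2],4))
E
```

```text
pics
{'time': 0.0, 'q': array([ 1.20209873e+00,  2.64780934e-01,  1.60542787e+00,  7.06154997e-06,
        1.27370226e+00, -3.69056016e-02]), 'joint_vel': array([ 0.00063952,  0.00142619,  0.00070945, -0.00036216,  0.00019909,
        0.00049441]), 'joint_torque': array([-1.42993445e-03, -5.15107977e+01, -3.67311931e+01, -2.84871694e-04,
        1.30342305e-02,  4.27795911e-06]), 'tool_pos': array([0.21966315, 0.63763195, 0.30251404]), 'tcp_rot': array([-0.51871501, -3.09799147,  0.00356443]), 'wrist_force': array([ 0.819241  ,  0.49608922, -0.67782538]), 'torque': array([-0.02569429,  0.0115483 , -0.01376744]), 'grip_force': 0.0, 'width': 1.0013002931896038}
scene [ 1.02299569 -0.36362487  0.45425122]
scene leaf 0.9 [169. 324.] [ 0.5409 -0.1873]
scene slip 0.76 [179. 365.] [ 0.6199 -0.2179]
scene tray 0.62 [283. 200.] [0.3894 0.1748]
scene brass 0.61 [390. 225.] [0.6173 0.2506]
scene white 0.86 [308. 236.] [0.5271 0.1142]
scene red 0.73 [168. 326.] [ 0.5485 -0.1918]
scene red 0.72 [426. 207.] [0.6304 0.358 ]
scene red 0.68 [344. 202.] [0.4929 0.2578]
scene red 0.68 [351. 176.] [0.419 0.367]
scene dome 0.85 [340. 251.] [0.6049 0.1173]
top [0.50554915 0.07283955 1.02415934]
top leaf 0.69 [454. 267.] [ 0.5369 -0.1911]
top slip 0.9 [470. 221.] [ 0.6255 -0.2227]
top tray 0.89 [262. 352.] [0.3828 0.1805]
top brass 0.65 [224. 229.] [0.6186 0.2519]
top white 0.86 [294. 277.] [0.5233 0.118 ]
top red 0.77 [161. 334.] [0.4205 0.3707]
top red 0.68 [167. 226.] [0.6263 0.3623]
top red 0.58 [153. 264.] [0.552  0.3875]
top red 0.54 [228. 287.] [0.5053 0.244 ]
top dome 0.73 [296. 234.] [0.606 0.113]
```

View pics/top0.png

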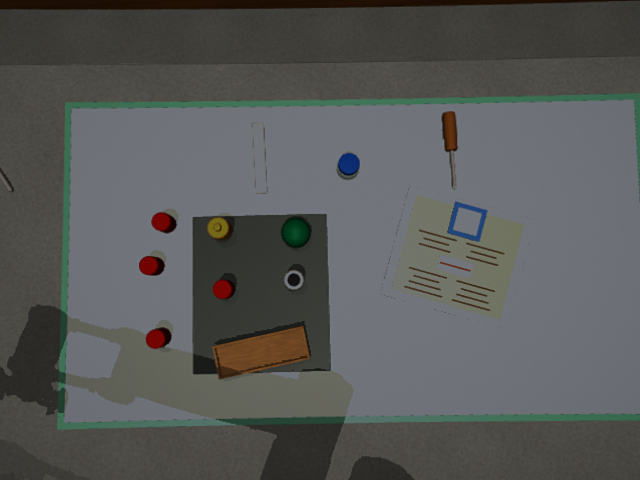

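View pics/scene0.png

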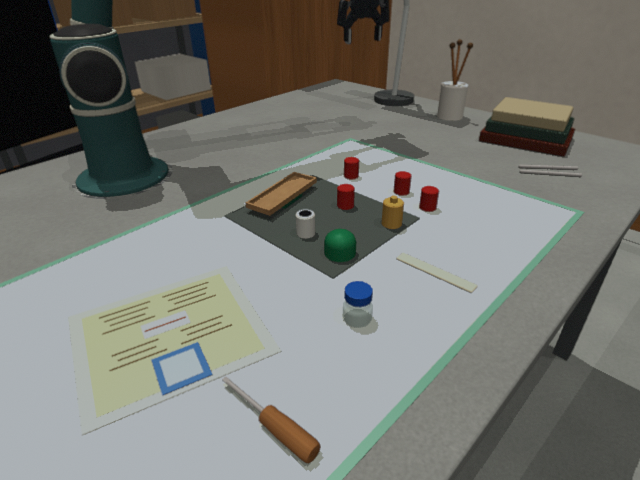

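The top view shows the tray at about (262,352), brass (218,228), dome (296,232) and white (294,280). The mat red is at (223,289); it is the farthest right of the reds. The mend is at (457,266) and the slip at (468,221). Next I'll fit the shapes to the masks.

```bash
cat >> h.py <<'E'
from scipy.optimize import minimize
def cyl(r,h,r2=None,n=24):
    a=np.linspace(0,2*np.pi,n,endpoint=False);C=np.c_[np.cos(a),np.sin(a)]
    return np.r_[np.c_[r*C,0*a],np.c_[r*C,0*a+h]]
def box(lx,ly,z0,z1):
    return np.array([[sx*lx/2,sy*ly/2,z] for sx in(-1,1) for sy in(-1,1) for z in(z0,z1)])
M={"brass":np.r_[cyl(.02,.05),cyl(.007,.06)],"white":cyl(.018,.044),"red":cyl(.018,.044),
 "dome":np.r_[cyl(.028,.025),cyl(.0243,.0345),cyl(.016,.0406),cyl(.006,.0436)],"tray":box(.062,.172,.012,.024),"slip":box(.064,.064,.0,.0016)}
def fit(cam,mask,q,x0,z,free=False,c=None):
    c=c or calibration(cam);P=M[q];m=np.array(mask).astype(np.uint8)
    S=4
    ys,xs=np.where(m);l,t=xs.min()-30,ys.min()-30;w,h=xs.max()+30-l,ys.max()+30-t
    mm=cv2.warpAffine(m*255,np.float32([[S,0,-l*S+1.5],[0,S,-t*S+1.5]]),(w*S,h*S))>127
    def cost(p):
        a=p[2] if free else 0;R=np.array([[np.cos(a),-np.sin(a),0],[np.sin(a),np.cos(a),0],[0,0,1]])
        uv=proj(cam,P@R.T+[p[0],p[1],z],c)
        hull=cv2.convexHull(((uv-[l,t]+.5)*S*16).astype(np.int32))
        im=np.zeros(mm.shape,np.uint8);cv2.fillConvexPoly(im,hull,1,shift=4)
        return 1-(im.astype(bool)&mm).sum()/(im.astype(bool)|mm).sum()
    p0=list(x0[:2])+([x0[2]] if free else [])
    sx=np.array([p0]+[np.array(p0)+d for d in np.diag([.006,.006,.1][:len(p0)])])
    r=minimize(cost,p0,method="Nelder-Mead",options=dict(initial_simplex=sx,xatol=1e-4,fatol=1e-4))
    return r.x,1-r.fun
E
python3 - <<'E'
from h import *
print(nose_length if not callable(nose_length) else nose_length())
G={"tray":(.385,.18,.1),"brass":(.618,.252,0),"white":(.523,.117,0),"red":(.505,.244,0),"dome":(.606,.114,0),"slip":(.624,-.221,-.25)}
for cam in("top","scene"):
    read_camera(cam);c=calibration(cam)
    for q,g in G.items():
        z=.002 if q=="slip" else .004
        uv=proj(cam,[g[0],g[1],.02],c)[0]
        L=[r for r in cut_out(cam,q) if r["score"]>.2]
        if not L: print(cam,q,"none");continue
        L.sort(key=lambda r:np.hypot((r["extent"][0]+r["extent"][2])/2-uv[0],(r["extent"][1]+r["extent"][3])/2-uv[1]))
        p,s=fit(cam,L[0]["region"],q,g,z,q in("tray","slip"),c);print(cam,q,np.round(p,4),round(s,3))
    L=cut_out(cam,"leaf");m=L[0]["region"].astype(np.uint8);print(L[0]["score"],m.sum(),cv2.minAreaRect(cv2.findNonZero(m)))
E
```

```text
0.0726
top tray [0.3852 0.181  0.2014] 0.975
top brass [0.6158 0.2558] 0.873
top white none
top red [0.5025 0.2485] 0.962
top dome [0.6077 0.114 ] 0.966
top slip [ 0.6259 -0.2164 -0.2934] 0.958
0.94 13612 ((457.9615173339844, 256.80767822265625), (131.9095001220703, 113.49129486083984), 15.255118370056152)
scene tray [0.385  0.1813 0.1888] 0.926
scene brass [0.6157 0.255 ] 0.935
scene white [0.515  0.1192] 0.896
scene red [0.505 0.244] 0.0
scene dome [0.6065 0.1138] 0.973
scene slip [ 0.6254 -0.2186 -0.2916] 0.972
0.95 18359 ((159.0211181640625, 341.22662353515625), (113.4044418334961, 214.3040008544922), 67.14517974853516)
```

Request:
{"fn": "step_arm", "kwargs": {
  "targets": [
    [[0,0,0.12],[0,0,0],85],
    [[0,0,0.12],[0,0,0],85],
    [[0,0,0.12],[0,0,0],85],
    [[0,0,0.12],[0,0,0],85],
    [[0,0,0.12],[0,0,0],85]
  ],
  "grip_force": 30
}}

```text
time: 2.02
tool_pos: [0.2199, 0.6382, 0.3039]
tcp_rot: [1.42, 2.803, -0.0]
wrist_force: [0.4, -0.9, 0.4]
width: 0.995
grip_force: 0.0
```

Request:
{"fn": "step_arm", "kwargs": {
  "targets": [
    [[0,0,0.12],[0,0,0],85],
    [[0,0,0.12],[0,0,0],85],
    [[0,0,0.12],[0,0,0],85],
    [[0,0,0.08],[0,0,0],85],
    [[0,0,0],[-37,5.5,0],85]
  ]
}}

```text
time: 2.43
tool_pos: [0.2311, 0.6068, 0.3033]
tcp_rot: [-1.989, -2.428, -0.003]
wrist_force: [0.7, 0.2, 0.2]
width: 0.994
grip_force: 0.0
```

Request:
{"fn": "step_arm", "kwargs": {
  "targets": [
    [[0,0,0],[-37,5.5,0],85],
    [[0,0,0],[-37,5.5,0],85],
    [[0,0,0],[-37,5.5,0],85],
    [[0,0,0],[-37,5.5,0],85],
    [[0,0,0],[-37,5.5,0],85]
  ]
}}

```text
time: 2.85
tool_pos: [0.2963, 0.4255, 0.3039]
tcp_rot: [1.989, 2.432, 0.001]
wrist_force: [0.1, -0.7, 0.9]
width: 0.994
grip_force: 0.0
```

Request:
{"fn": "step_arm", "kwargs": {
  "targets": [
    [[0,0,0],[-37,5.5,0],85],
    [[0,0,0],[-37,5.5,0],85],
    [[0,0,0],[-37,5.5,0],85],
    [[0,0,0],[-37,5.5,0],85],
    [[0,0,0],[-37,5.5,0],85]
  ]
}}

```text
time: 3.27
tool_pos: [0.3598, 0.2495, 0.3042]
tcp_rot: [1.989, 2.431, 0.002]
wrist_force: [0.3, 0.0, 0.2]
width: 0.995
grip_force: 0.0
```

Request:
{"fn": "step_arm", "kwargs": {
  "targets": [
    [[0,0,0],[-37,5.5,0],85],
    [[0,0,0],[-37,5.5,0],85],
    [[0,0,0],[0,0,0],85],
    [[0,0,0],[0,0,0],85]
  ]
}}

```text
time: 3.6
tool_pos: [0.3857, 0.1791, 0.3042]
tcp_rot: [1.996, 2.426, 0.001]
wrist_force: [-0.4, 0.5, -0.1]
width: 0.996
grip_force: 0.0
```

```bash
cat >> h.py <<'E'
def go(x,y,z,yaw,tilt=True):
    """print turn/shift (tool axes, at present pose) to get TCP to x,y,z; yaw = direction of tool y"""
    s=read_state();R=Ro.from_rotvec(s["tcp_rot"]).as_matrix();c,n=np.cos(yaw),np.sin(yaw)
    T=np.array([[-n,c,0],[c,n,0],[0,0,-1.]])
    d=np.array([x,y,z])-s["tool_pos"]
    print("pos",np.round(s["tool_pos"],4),"yaw",round(np.arctan2(R[1,1],R[0,1]),4),"w",round(s["width"]*85.4,1),"F",np.round(s["wrist_force"],1),"g",round(s["grip_force"],1),"t",round(s["time"],2))
    print(" turn",np.round(Ro.from_matrix(R.T@T).as_rotvec(),4),"shift(now)",np.round(R.T@d*1000,1),"shift(after turn)",np.round(T.T@d*1000,1))
def see(q,g,z,free=False,cam="wrist"):
    c=calibration(cam);uv=proj(cam,[g[0],g[1],z+.02],c)[0]
    L=[r for r in cut_out(cam,q) if r["score"]>.2]
    if not L: print(q,"none");return
    L.sort(key=lambda r:np.hypot((r["extent"][0]+r["extent"][2])/2-uv[0],(r["extent"][1]+r["extent"][3])/2-uv[1]))
    p,s=fit(cam,L[0]["region"],q,g,z,free,c);print(cam,q,np.round(p,4),"iou",round(s,3),L[0]["extent"]);return p
E
python3 - <<'E'
from h import *
go(.385,.181,.09,.198)
c=calibration("wrist");print(-np.array(c["R"]).T@c["t"],np.array(c["R"]))
save("w1",read_camera("wrist"))
see("tray",(.385,.181,.198),.004,True)
see("white",(.518,.119),.004);see("red",(.503,.247),.004)
E
```

```text
pos [0.3857 0.1791 0.3042] yaw 0.194 w 85.0 F [-0.4  0.5 -0.1] g 0.0 t 3.6
 turn [ 0.0008 -0.0003 -0.004 ] shift(now) [  1.9  -0.4 214.2] shift(after turn) [  2.   -0.3 214.2]
[0.3733544  0.24349821 0.3747563 ] [[ 9.81090139e-01  1.93549211e-01  9.17419928e-04]
 [ 1.86809306e-01 -9.48144798e-01  2.57145339e-01]
 [ 5.06401245e-02 -2.52111374e-01 -9.66372306e-01]]
wrist tray [0.3838 0.1818 0.2016] iou 0.985 [283.3, 117.9, 352.3, 285.5]
wrist white [0.5135 0.1245] iou 0.561 [407.9, 265.2, 451.8, 305.5]
wrist red [0.5011 0.253 ] iou 0.944 [428.9, 139.2, 475.8, 181.3]
```

View pics/w1.png

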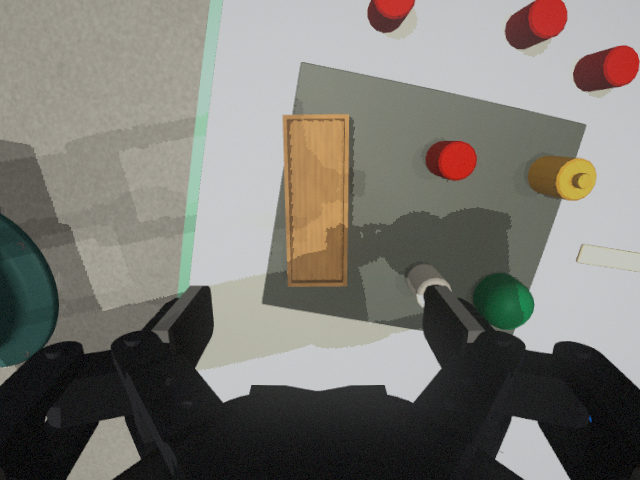

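The wrist view shows the tray at (317,200), lined up between the fingers. The white is at (430,287), partly hidden by a finger, and the red is at (452,160). I'll descend and grip the tray.

Request:
{"fn": "step_arm", "kwargs": {
  "targets": [
    [[0,0,-0.006],[2.6,-0.8,40],85],
    [[0,0,0],[0,0,40],85],
    [[0,0,0],[0,0,40],85],
    [[0,0,0],[0,0,40],85],
    [[0,0,0],[0,0,30],85]
  ],
  "grip_force": 25
}}

```text
time: 4.22
tool_pos: [0.3817, 0.1841, 0.111]
tcp_rot: [-1.978, -2.439, 0.003]
wrist_force: [-1.2, -0.2, -0.6]
width: 0.998
grip_force: 0.0
```

Request:
{"fn": "step_arm", "kwargs": {
  "targets": [
    [[0,0,0],[0,0,20],85],
    [[0,0,0],[0,0,14],85],
    [[0,0,0],[0,0,0],85],
    [[0,0,0],[0,0,0],58],
    [[0,0,0],[0,0,0],58]
  ]
}}

```text
time: 4.63
tool_pos: [0.3843, 0.1843, 0.0808]
tcp_rot: [1.98, 2.438, 0.002]
wrist_force: [-0.1, 0.5, 3.2]
width: 0.744
grip_force: 1.9
```

Request:
{"fn": "step_arm", "kwargs": {
  "targets": [
    [[0,0,0],[0,0,0],58],
    [[0,0,0],[0,0,0],58],
    [[0,0,0],[0,0,0],58],
    [[0,0,0],[0,0,0],58],
    [[0,0,0],[0,0,0],58]
  ]
}}

```text
time: 5.05
tool_pos: [0.3847, 0.1837, 0.0811]
tcp_rot: [1.982, 2.436, 0.004]
wrist_force: [-0.7, 1.9, 5.9]
width: 0.713
grip_force: 29.4
```

```bash
python3 - <<'E'
from h import *
go(.3845,.1815,.08,.20)
save("w2",read_camera("wrist"))
E
```

```text
pos [0.3847 0.1837 0.0811] yaw 0.2046 w 60.9 F [-0.7  1.9  5.9] g 29.4 t 5.05
 turn [ 0.0022 -0.0008  0.0046] shift(now) [-2.1 -0.6  1.1] shift(after turn) [-2.1 -0.6  1.1]
```

View pics/w2.png

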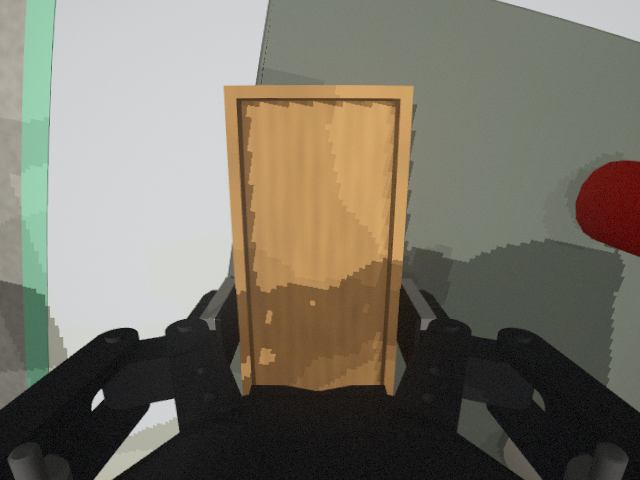

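The tray is gripped, opening 61 mm. Lifting it and carrying it towards the leaf.

Request:
{"fn": "step_arm", "kwargs": {
  "targets": [
    [[0,0,0],[0,0,-10],58],
    [[0,0,0],[0,0,-30],58],
    [[0,0,0],[0,0,-40],58],
    [[0,0,0],[0,0,-40],58],
    [[0,0,0],[0,0,-40],58]
  ]
}}

```text
time: 5.52
tool_pos: [0.3828, 0.1826, 0.2416]
tcp_rot: [-1.982, -2.437, 0.002]
wrist_force: [0.7, 0.9, -1.3]
width: 0.72
grip_force: 28.6
```

Request:
{"fn": "step_arm", "kwargs": {
  "targets": [
    [[0,0,0.1],[0,0,-30],58],
    [[0,0,0.1],[0,0,-20],58],
    [[0,0,0.1],[0,0,-10],58],
    [[0,0,0.1],[0,0,0],58],
    [[0,0,0.095],[0,0,0],58]
  ]
}}

```text
time: 5.93
tool_pos: [0.384, 0.1831, 0.3018]
tcp_rot: [2.523, 1.87, 0.004]
wrist_force: [-0.3, 0.5, -1.7]
width: 0.718
grip_force: 28.6
```

Request:
{"fn": "step_arm", "kwargs": {
  "targets": [
    [[0,0,0],[-15,9,0],58],
    [[0,0,0],[-32,19,0],58],
    [[0,0,0],[-32,19,0],58],
    [[0,0,0],[-32,19,0],58],
    [[0,0,0],[-32,19,0],58]
  ]
}}

```text
time: 6.35
tool_pos: [0.4238, 0.0202, 0.3003]
tcp_rot: [2.518, 1.878, 0.0]
wrist_force: [1.7, -0.0, -0.8]
width: 0.719
grip_force: 28.6
```

Request:
{"fn": "step_arm", "kwargs": {
  "targets": [
    [[0,0,0],[-32,19,0],58],
    [[0,0,0],[-32,19,0],58],
    [[0,0,0],[-32,19,0],58],
    [[0,0,0],[-32,19,0],58],
    [[0,0,0],[-32,19,0],58]
  ]
}}

```text
time: 6.77
tool_pos: [0.469, -0.1606, 0.3003]
tcp_rot: [2.52, 1.876, -0.0]
wrist_force: [0.4, 0.3, -0.6]
width: 0.716
grip_force: 28.6
```

Request:
{"fn": "step_arm", "kwargs": {
  "targets": [
    [[0,0,0],[-32,19,0],58],
    [[0,0,0],[-32,19,0],58],
    [[0,0,0],[-32,18,0],58],
    [[0,0,0],[-18,8,0],58],
    [[0,0,0],[0,0,0],58]
  ]
}}

```text
time: 7.18
tool_pos: [0.4981, -0.2902, 0.3]
tcp_rot: [2.522, 1.872, -0.002]
wrist_force: [0.3, -0.7, -0.3]
width: 0.72
grip_force: 28.6
```

```bash
python3 - <<'E'
from h import *
go(.54,-.19,.2,-.29)
im=read_camera("wrist");save("w3",im);c=calibration("wrist")
for q,z in(("leaf",.002),("slip",.0036)):
    for r in tip_of("wrist",q)[:2]:
        v,u=r["at"];print(q,r["score"],u,v,np.round(ray("wrist",u,v,z,c),4))
p=see("slip",(.6257,-.2175,-.29),.002,True)
# mend red line: reddish pixels near its predicted place, along-line extent
hs=im.astype(int);u0,v0=proj("wrist",[.541,-.192,.002],c)[0];print(u0,v0)
E
```

```text
pos [ 0.4981 -0.2902  0.3   ] yaw -0.2938 w 61.5 F [ 0.3 -0.7 -0.3] g 28.6 t 7.18
 turn [ 0.0003  0.0018 -0.0038] shift(now) [108.2  11.   99.8] shift(after turn) [108.   11.5 100. ]
leaf 0.65 325.3 93.4 [ 0.5362 -0.1858  0.002 ]
slip 0.7 418.4 94.3 [ 0.6232 -0.2125  0.0036]
wrist slip [ 0.625  -0.2113 -0.2753] iou 0.749 [387.8, 60.7, 454.1, 128.1]
331.76895222285924 98.30149449431414
```

View pics/w3.png

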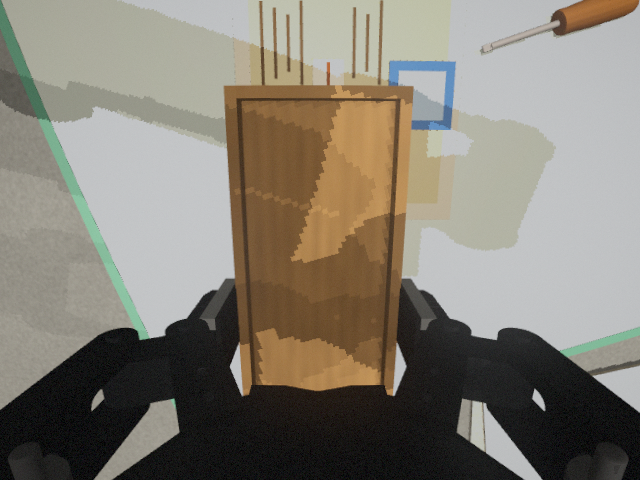

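The tray hides most of the mend: its red line ends at (328,70), and the slip is at (422,95). I'll back off 90 mm along the tool's x to see it whole.

Request:
{"fn": "step_arm", "kwargs": {
  "targets": [
    [[0,0,0],[-30,0,0],58],
    [[0,0,0],[-35,0,0],58],
    [[0,0,0],[-25,0,0],58],
    [[0,0,0],[0,0,0],58],
    [[0,0,0],[0,0,0],58]
  ]
}}

```text
time: 7.8
tool_pos: [0.4722, -0.372, 0.3]
tcp_rot: [-2.519, -1.876, -0.001]
wrist_force: [0.8, 0.3, -1.2]
width: 0.722
grip_force: 28.6
```

```bash
python3 - <<'E'
from h import *
go(.54,-.19,.2,-.29)
im=read_camera("wrist");c=calibration("wrist")
cv2.imwrite("pics/w4.png",cv2.resize(im[20:220,220:480,::-1],None,fx=3,fy=3,interpolation=cv2.INTER_CUBIC)[:600,:780])
for q,z in(("leaf",.002),("slip",.0036)):
    for r in tip_of("wrist",q)[:2]:
        v,u=r["at"];print(q,r["score"],u,v,np.round(ray("wrist",u,v,z,c),4))
p=see("slip",(.6257,-.2175,-.29),.002,True)
np.save("w4.npy",im);import pickle;pickle.dump(c,open("w4.pkl","wb"))
im=im.astype(int);red=(im[:,:,0]-im[:,:,1]>60)&(im[:,:,0]>130);u0,v0=proj("wrist",[.541,-.192,.002],c)[0];print(u0,v0)
n,l,st,ce=cv2.connectedComponentsWithStats(red.astype(np.uint8))
for i in range(1,n):
    if st[i,4]>25 and st[i,4]<3000: print(st[i],ce[i],ray("wrist",*ce[i],.003,c))
E
```

```text
pos [ 0.4722 -0.372   0.3   ] yaw -0.2908 w 61.7 F [ 0.8  0.3 -1.2] g 28.6 t 7.8
 turn [-0.0002 -0.0005 -0.0008] shift(now) [193.7  12.8 100.1] shift(after turn) [193.7  12.9 100. ]
slip 0.64 425.8 0.0 [ 0.6242 -0.2148  0.0036]
slip none
333.24251996758335 1.64138408688396
[329   0   3  34  69] [330.44927536  16.72463768] [ 0.53473828 -0.20409943  0.003     ]
```

View pics/w4.png

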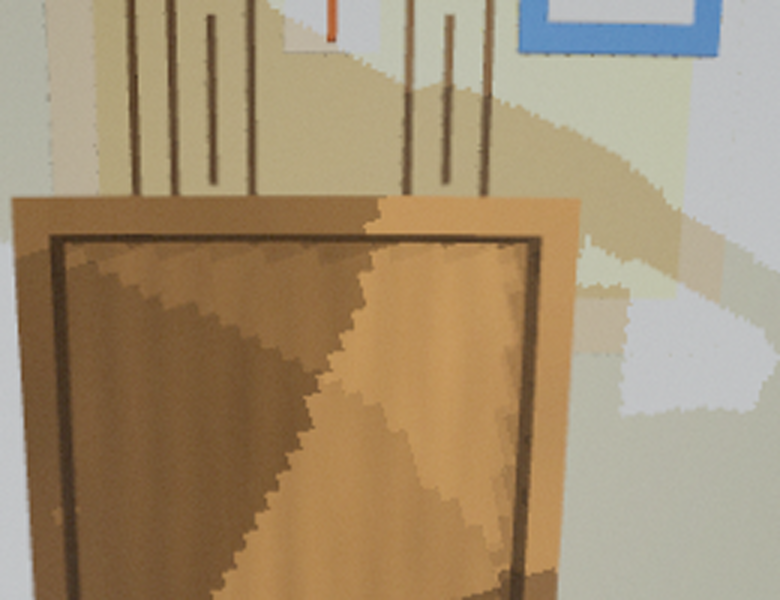

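Now the mend's centre is above the frame; only its near end shows, at about (331,37). I'll go forward 38 mm.

Request:
{"fn": "step_arm", "kwargs": {
  "targets": [
    [[0,0,0],[20,0,0],58],
    [[0,0,0],[18,0,0],58],
    [[0,0,0],[0,0,0],58],
    [[0,0,0],[0,0,0],58],
    [[0,0,0],[0,0,0],58]
  ]
}}

```text
time: 8.42
tool_pos: [0.4837, -0.3356, 0.3001]
tcp_rot: [2.517, 1.879, -0.0]
wrist_force: [0.2, -0.7, -0.9]
width: 0.722
grip_force: 28.6
```

```bash
python3 - <<'E'
from h import *
go(.54,-.19,.2,-.29)
im=read_camera("wrist");c=calibration("wrist")
cv2.imwrite("pics/w5.png",cv2.resize(im[0:150,280:480,::-1],None,fx=4,fy=4,interpolation=cv2.INTER_CUBIC))
for q,z in(("leaf",.002),("slip",.0036)):
    for r in tip_of("wrist",q)[:2]:
        v,u=r["at"];print(q,r["score"],u,v,np.round(ray("wrist",u,v,z,c),4))
p=see("slip",(.6257,-.2175,-.29),.002,True)
im=im.astype(int);red=(im[:,:,0]-im[:,:,1]>60)&(im[:,:,0]>120);print(proj("wrist",[.541,-.192,.002],c)[0])
n,l,st,ce=cv2.connectedComponentsWithStats(red.astype(np.uint8))
for i in range(1,n):
    if st[i,4]>25 and st[i,4]<3000:
        print(st[i],ce[i],ray("wrist",*ce[i],.003,c));ys,xs=np.where(l==i)
        a=[ray("wrist",xs[ys==v].mean(),v,.003,c) for v in(ys.min(),ys.max())];d=a[0]-a[1];print(a,np.hypot(*d[:2]),np.arctan2(-d[0],d[1]))
E
```

```text
pos [ 0.4837 -0.3356  0.3001] yaw -0.2885 w 61.6 F [ 0.2 -0.7 -0.9] g 28.6 t 8.42
 turn [0.0003 0.0006 0.0015] shift(now) [155.6  12.5 100. ] shift(after turn) [155.6  12.3 100.1]
leaf 0.55 327.9 42.0 [ 0.5373 -0.1896  0.002 ]
slip 0.85 424.0 41.0 [ 0.6253 -0.2143  0.0036]
wrist slip [ 0.6255 -0.2176 -0.2937] iou 0.979 [390.7, 6.3, 460.4, 80.4]
[332.28839087  43.38286645]
[329   9   3  43 114] [329.88596491  28.69298246] [ 0.54230783 -0.17914399  0.003     ]
[array([ 0.54717572, -0.16272869,  0.003     ]), array([ 0.53692969, -0.19811282,  0.003     ])] 0.036837718157142076 -0.28185684137504813
```

View pics/w5.png

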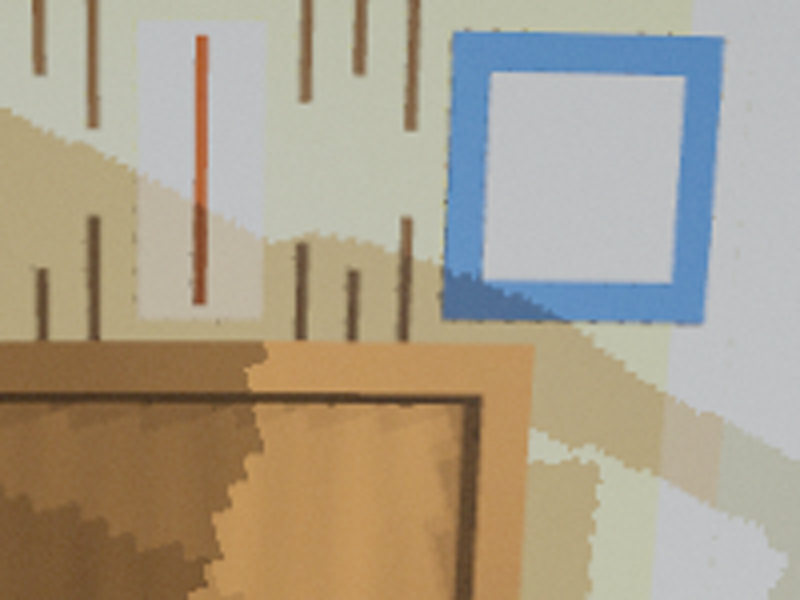

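The mend strip's corners in the crop are (139,20), (266,24), (262,319) and (139,318). The slip spans (443–723, 32–323).

```bash
python3 - <<'E'
from h import *
c=calibration("wrist")
f=lambda x,y,z:ray("wrist",280+(x+.5)/4-.5,(y+.5)/4-.5,z,c)
P=np.array([f(*p,.0025) for p in((139,20),(266,24),(262,319),(139,318))])
m=P.mean(0);e=P[0]+P[1]-P[2]-P[3];yaw=np.arctan2(-e[0],e[1]);print(P,m,yaw,np.linalg.norm(e)/2,np.linalg.norm(P[0]-P[1]))
S=np.array([f(*p,.0036) for p in((453,32),(723,38),(704,324),(443,322))]);s=S.mean(0);print("slip",s, "in leaf",Ro.from_euler("z",-.29).apply(s-m))
# tray in hand
st=read_state();R=Ro.from_rotvec(st["tcp_rot"]).as_matrix()
im=read_camera("wrist")
for q in cut_out("wrist","tray")[:2]:print(q["score"],q["extent"])
z=st["tool_pos"][2]-.0531
u=[(224.5,86.2),(413,86.4)]
for p in u: print("tray corner in tool",np.round(R.T@(ray("wrist",*p,z,c)-st["tool_pos"])*1000,1))
go(m[0],m[1],.2,-.29)
E
```

```text
[[ 0.5342795  -0.1552942   0.0025    ]
 [ 0.56242964 -0.16450948  0.0025    ]
 [ 0.54377271 -0.22727848  0.0025    ]
 [ 0.51528672 -0.21859668  0.0025    ]] [ 0.53894214 -0.19141971  0.0025    ] -0.29020661899526357 0.06578662144925089 0.029620130876307306
slip [ 0.62530029 -0.21845727  0.0036    ] in leaf [ 0.07502072 -0.05060288  0.0011    ]
0.79 [222.1, 85.9, 411.9, 395.0]
tray corner in tool [ 82.6 -30.5  53.1]
tray corner in tool [82.6 31.3 53.1]
pos [ 0.4833 -0.3364  0.2998] yaw -0.2906 w 61.2 F [-0.5 -0.4 -0.6] g 28.6 t 8.72
 turn [-0.0001  0.0001 -0.0006] shift(now) [154.9  11.8  99.8] shift(after turn) [154.9  11.9  99.8]
```

Request:
{"fn": "step_arm", "kwargs": {
  "targets": [
    [[0,0,0],[38,3,0],58],
    [[0,0,0],[40,3,0],58],
    [[0,0,0],[40,3,0],58],
    [[0,0,0],[40,2.4,0],58],
    [[0,0,0],[0,0,25],58]
  ]
}}

```text
time: 9.13
tool_pos: [0.5444, -0.1835, 0.2805]
tcp_rot: [2.51, 1.878, 0.014]
wrist_force: [1.2, -0.8, 0.7]
width: 0.72
grip_force: 28.7
```

Request:
{"fn": "step_arm", "kwargs": {
  "targets": [
    [[0,0,0],[0,0,40],58],
    [[0,0,0],[0,0,40],58],
    [[0,0,0],[0,0,40],58],
    [[0,0,0],[0,0,30],58],
    [[0,0,0],[0,0,15],58]
  ]
}}

```text
time: 9.55
tool_pos: [0.5365, -0.1869, 0.1049]
tcp_rot: [-2.514, -1.873, 0.006]
wrist_force: [-0.2, 0.1, -1.0]
width: 0.719
grip_force: 28.6
```

Request:
{"fn": "step_arm", "kwargs": {
  "targets": [
    [[0,0,0],[0,0,10],58],
    [[0,0,0],[0,0,5],58],
    [[0,0,0],[0,0,0],58],
    [[0,0,0],[0,0,0],58],
    [[0,0,0],[0,0,0],58]
  ]
}}

```text
time: 9.97
tool_pos: [0.541, -0.1885, 0.0968]
tcp_rot: [2.517, 1.875, 0.003]
wrist_force: [0.8, 0.0, -0.5]
width: 0.716
grip_force: 28.6
```

```bash
python3 - <<'E'
from h import *
d=Ro.from_euler("z",-.29).as_matrix()[:,1]*.003  # leaf y * 3 mm
t=np.array([.53894,-.19142])+d[:2]
go(t[0]-.0004,t[1],.0791,-.29)
E
```

```text
pos [ 0.541  -0.1885  0.0968] yaw -0.2902 w 61.2 F [ 0.8  0.  -0.5] g 28.6 t 9.97
 turn [ 0.0035  0.0003 -0.0002] shift(now) [-0.5 -1.6 17.7] shift(after turn) [-0.5 -1.5 17.7]
```

Request:
{"fn": "step_arm", "kwargs": {
  "targets": [
    [[0.002,0,0],[-0.5,-1.3,8],58],
    [[0,0,0],[0,0,5],58],
    [[0,0,0],[0,0,2],58],
    [[0,0,0],[0,0,0],58],
    [[0,0,0],[0,0,0],58]
  ]
}}

```text
time: 10.38
tool_pos: [0.538, -0.1879, 0.0797]
tcp_rot: [-2.518, -1.876, 0.002]
wrist_force: [-0.3, -0.6, 0.2]
width: 0.718
grip_force: 28.6
```

```bash
python3 - <<'E'
from h import *
for i in range(4):
    go(.5394,-.1885,.0791,-.29);read_camera("wrist")
E
```

```text
pos [ 0.538  -0.1879  0.0797] yaw -0.29 w 61.3 F [-0.3 -0.6  0.2] g 28.6 t 10.38
 turn [-0.0024 -0.     -0.    ] shift(now) [-0.2  1.5  0.6] shift(after turn) [-0.2  1.5  0.6]
pos [ 0.5381 -0.1879  0.0798] yaw -0.29 w 61.1 F [-0.2 -0.9 -0.7] g 28.6 t 10.43
 turn [-0.0022 -0.      0.    ] shift(now) [-0.2  1.4  0.7] shift(after turn) [-0.2  1.4  0.7]
pos [ 0.5382 -0.1879  0.0799] yaw -0.2899 w 61.3 F [-0.4  0.6 -1.1] g 28.6 t 10.48
 turn [-0.0021  0.      0.0001] shift(now) [-0.2  1.4  0.8] shift(after turn) [-0.2  1.4  0.8]
pos [ 0.5382 -0.1879  0.0799] yaw -0.29 w 61.3 F [ 0.6 -0.1 -0.5] g 28.6 t 10.53
 turn [-0.002 -0.    -0.   ] shift(now) [-0.2  1.4  0.8] shift(after turn) [-0.2  1.4  0.8]
```

Request:
{"fn": "step_arm", "kwargs": {
  "targets": [
    [[-0.002,0,0],[-0.2,1.2,0.7],58],
    [[0,0,0],[0,0,0],58],
    [[0,0,0],[0,0,0.5],58],
    [[0,0,0],[0,0,0],58],
    [[0,0,0],[0,0,0],58]
  ]
}}

```text
time: 11.0
tool_pos: [0.5394, -0.1886, 0.0791]
tcp_rot: [2.519, 1.877, 0.0]
wrist_force: [-2.1, 0.7, 4.9]
width: 0.716
grip_force: 29.1
```

Request:
{"fn": "step_arm", "kwargs": {
  "targets": [
    [[0,0,0],[0,0,0],58],
    [[0,0,0],[0,0,0],58],
    [[0,0,0],[0,0,0],58]
  ]
}}

```text
time: 11.25
tool_pos: [0.5394, -0.1886, 0.0791]
tcp_rot: [2.519, 1.877, 0.0]
wrist_force: [-1.9, 0.4, 5.8]
width: 0.719
grip_force: 29.3
```

```bash
python3 - <<'E'
from h import *
go(.5394,-.1885,.0791,-.29)
E
```

```text
pos [ 0.5394 -0.1886  0.0791] yaw -0.29 w 61.4 F [-1.9  0.4  5.8] g 29.3 t 11.25
 turn [ 0.0004  0.     -0.    ] shift(now) [ 0.1 -0.  -0. ] shift(after turn) [ 0.1 -0.  -0. ]
```

Request:
{"fn": "step_arm", "kwargs": {
  "targets": [
    [[0,0,0],[0,0,0],64],
    [[0,0,0],[0,0,0],67],
    [[0,0,0],[0,0,0],70],
    [[0,0,0],[0,0,0],75],
    [[0,0,0],[0,0,0],80]
  ]
}}

```text
time: 11.67
tool_pos: [0.5391, -0.1884, 0.0784]
tcp_rot: [-2.519, -1.877, 0.0]
wrist_force: [-0.4, -0.6, 0.3]
width: 0.935
grip_force: 0.0
```

Request:
{"fn": "step_arm", "kwargs": {
  "targets": [
    [[0,0,0],[0,0,-15],80],
    [[0,0,0],[0,0,-40],80],
    [[0,0,0],[0,0,-40],80],
    [[0,0,0],[0,0,-40],80],
    [[0,0,0],[0,0,-40],80]
  ]
}}

```text
time: 12.08
tool_pos: [0.5388, -0.1883, 0.2551]
tcp_rot: [-2.519, -1.877, 0.001]
wrist_force: [0.3, -0.8, -0.7]
width: 0.936
grip_force: 0.0
```

Request:
{"fn": "step_arm", "kwargs": {
  "targets": [
    [[0,0,0],[0,0,-40],80],
    [[0,0,0],[0,0,0],80],
    [[0,0,0],[0,0,0],80],
    [[0,0,0],[0,0,0],80]
  ]
}}

```text
time: 12.42
tool_pos: [0.539, -0.1884, 0.2935]
tcp_rot: [2.519, 1.877, 0.0]
wrist_force: [-0.6, 0.0, 0.3]
width: 0.937
grip_force: 0.0
```

```bash
python3 - <<'E'
from h import *
go(.6157,.2555,.3,-.29)
for cam in("wrist","top","scene"):
    save("t_"+cam,read_camera(cam));see("tray",(.539,-.1914,-.29),.002,True,cam)
for cam in("top","scene"):
    for q,g in (("white",(.518,.119)),("brass",(.6157,.2555)),("red",(.503,.247)),("dome",(.607,.114))):
        read_camera(cam);see(q,g,.004,False,cam)
E
```

```text
pos [ 0.539  -0.1884  0.2935] yaw -0.2901 w 80.0 F [-0.6  0.   0.3] g 0.0 t 12.42
 turn [ 0.0002  0.     -0.0001] shift(now) [447.3 -53.5  -6.5] shift(after turn) [447.3 -53.5  -6.5]
wrist tray [ 0.5372 -0.1907 -0.2915] iou 0.985 [284.3, 121.5, 353.1, 296.0]
top tray [ 0.5403 -0.1871 -0.288 ] iou 0.828 [408.0, 236.9, 494.7, 289.2]
scene tray [ 0.5394 -0.1923 -0.2811] iou 0.931 [96.5, 282.9, 226.2, 355.7]
top white [0.5178 0.1174] iou 0.908 [285.1, 267.2, 304.5, 288.0]
top brass [0.6157 0.2548] iou 0.908 [206.9, 219.6, 230.7, 240.0]
top red [0.5032 0.248 ] iou 0.884 [214.6, 281.4, 236.8, 299.6]
top dome [0.6083 0.1133] iou 0.875 [283.8, 221.8, 311.5, 248.2]
scene white [0.5164 0.1178] iou 0.908 [296.1, 210.2, 312.6, 239.2]
scene brass [0.6157 0.256 ] iou 0.915 [382.9, 197.9, 402.4, 227.8]
scene red [0.5022 0.2486] iou 0.911 [336.9, 184.1, 353.4, 209.3]
scene dome [0.6058 0.1146] iou 0.967 [322.3, 227.9, 352.9, 259.9]
```

View pics/t_wrist.png

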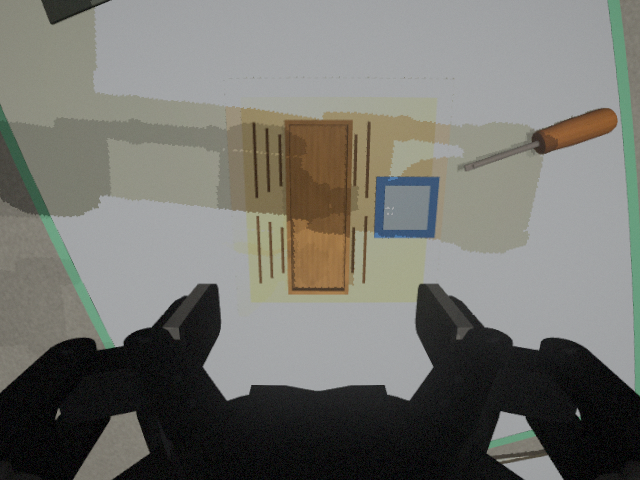

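The wrist view shows the tray lying square over the mend, spanning (285–352, 120–295), with the text lines even on either side. The slip is free at (407,207). Next, the brass.

Request:
{"fn": "step_arm", "kwargs": {
  "targets": [
    [[0,0,0],[37.3,-4.5,0],80],
    [[0,0,0],[37.3,-4.5,0],80],
    [[0,0,0],[37.3,-4.5,0],80],
    [[0,0,0],[37.3,-4.5,0],80],
    [[0,0,0],[37.3,-4.5,0],80]
  ]
}}

```text
time: 13.93
tool_pos: [0.5711, -0.0018, 0.2939]
tcp_rot: [2.519, 1.876, 0.001]
wrist_force: [1.0, 0.1, -0.6]
width: 0.936
grip_force: 0.0
```

Request:
{"fn": "step_arm", "kwargs": {
  "targets": [
    [[0,0,0],[37.3,-4.5,0],80],
    [[0,0,0],[37.3,-4.5,0],80],
    [[0,0,0],[37.3,-4.5,0],80],
    [[0,0,0],[37.3,-4.5,0],80],
    [[0,0,0],[37.3,-4.5,0],80]
  ]
}}

```text
time: 14.35
tool_pos: [0.6028, 0.1837, 0.2938]
tcp_rot: [2.519, 1.877, 0.0]
wrist_force: [0.3, -1.0, -0.1]
width: 0.934
grip_force: 0.0
```

Request:
{"fn": "step_arm", "kwargs": {
  "targets": [
    [[0,0,0],[37.3,-4.5,0],80],
    [[0,0,0],[37.3,-4,0],80],
    [[0,0,0],[0,0,30],80],
    [[0,0,0],[0,0,30],80],
    [[0,0,0],[0,0,0],80]
  ]
}}

```text
time: 14.77
tool_pos: [0.6124, 0.2556, 0.2265]
tcp_rot: [-2.515, -1.877, 0.017]
wrist_force: [-1.7, -0.2, -2.3]
width: 0.939
grip_force: 0.0
```

Request:
{"fn": "step_arm", "kwargs": {
  "targets": [
    [[0,0,0],[0,0,0],80],
    [[0,0,0],[0,0,0],80],
    [[0,0,0],[0,0,0],80]
  ]
}}

```text
time: 15.02
tool_pos: [0.6172, 0.2556, 0.2362]
tcp_rot: [2.519, 1.876, 0.006]
wrist_force: [-0.0, 0.0, -0.3]
width: 0.938
grip_force: 0.0
```

```bash
python3 - <<'E'
from h import *
read_camera("wrist");p=see("brass",(.6157,.2555),.004);see("red",(.503,.248),.004)
go(p[0],p[1],.092,-.29)
E
```

```text
wrist brass [0.6158 0.2565] iou 0.962 [288.0, 194.9, 339.2, 257.6]
wrist red [0.5032 0.2504] iou 0.919 [157.7, 242.0, 215.6, 296.0]
pos [0.6171 0.2556 0.2361] yaw -0.2908 w 79.9 F [ 0.  -0.2 -0.6] g 0.0 t 15.17
 turn [ 0.0029 -0.0022 -0.0008] shift(now) [  0.2  -1.9 144.1] shift(after turn) [  0.5  -1.5 144.1]
```

Request:
{"fn": "step_arm", "kwargs": {
  "targets": [
    [[0,0,0],[0.2,-1.3,40],80],
    [[0,0,0],[0,0,40],80],
    [[0,0,0],[0,0,35],80],
    [[0,0,0],[0,0,20],80],
    [[0,0,0],[0,0,9],80]
  ],
  "grip_force": 45
}}

```text
time: 15.58
tool_pos: [0.6126, 0.2552, 0.0861]
tcp_rot: [-2.518, -1.876, 0.009]
wrist_force: [-0.4, 0.6, 0.9]
width: 0.937
grip_force: 0.0
```

Request:
{"fn": "step_arm", "kwargs": {
  "targets": [
    [[0,0,0],[0,0,0],80],
    [[0,0,0],[0,0,0],80],
    [[0,0,0],[0,0,0],55],
    [[0,0,0],[0,0,0],45],
    [[0,0,0],[0,0,0],36]
  ]
}}

```text
time: 16.0
tool_pos: [0.6162, 0.2569, 0.0921]
tcp_rot: [2.518, 1.877, 0.006]
wrist_force: [0.8, 0.5, 0.1]
width: 0.527
grip_force: 0.0
```

Request:
{"fn": "step_arm", "kwargs": {
  "targets": [
    [[0,0,0],[0,0,0],36],
    [[0,0,0],[0,0,0],36],
    [[0,0,0],[0,0,0],36],
    [[0,0,0],[0,0,0],36],
    [[0,0,0],[0,0,0],36]
  ]
}}

```text
time: 16.42
tool_pos: [0.6159, 0.2569, 0.0921]
tcp_rot: [2.518, 1.877, 0.005]
wrist_force: [-1.3, 0.3, 6.2]
width: 0.454
grip_force: 46.2
```

```bash
python3 - <<'E'
from h import *
go(.538,-.191,.3,-.29)
E
```

```text
pos [0.6159 0.2569 0.0921] yaw -0.2899 w 38.8 F [-1.3  0.3  6.2] g 46.2 t 16.42
 turn [ 0.0025 -0.0021  0.0001] shift(now) [-451.    53.9 -208.7] shift(after turn) [-451.5   53.4 -207.9]
```

Request:
{"fn": "step_arm", "kwargs": {
  "targets": [
    [[0,0,0],[0,0,-10],36],
    [[0,0,0],[0,0,-30],36],
    [[0,0,0],[0,0,-35],36],
    [[0,0,0],[0,0,-35],36],
    [[0,0,0],[0,0,-30],36]
  ]
}}

```text
time: 16.83
tool_pos: [0.6144, 0.2562, 0.2318]
tcp_rot: [2.519, 1.877, 0.0]
wrist_force: [1.0, -0.4, -2.9]
width: 0.45
grip_force: 46.5
```

Request:
{"fn": "step_arm", "kwargs": {
  "targets": [
    [[0,0,0],[-20,2,0],36],
    [[0,0,0],[-35,4,0],36],
    [[0,0,0],[-38,4.5,0],36],
    [[0,0,0],[-38,4.5,0],36],
    [[0,0,0],[-38,4.5,0],36]
  ]
}}

```text
time: 17.25
tool_pos: [0.5838, 0.0874, 0.2296]
tcp_rot: [-2.518, -1.878, 0.001]
wrist_force: [0.4, -0.9, -3.4]
width: 0.45
grip_force: 46.4
```

Request:
{"fn": "step_arm", "kwargs": {
  "targets": [
    [[0,0,0],[-38,4.5,0],36],
    [[0,0,0],[-38,4.5,0],36],
    [[0,0,0],[-38,4.5,0],36],
    [[0,0,0],[-38,4.5,0],36],
    [[0,0,0],[-38,4.5,0],36]
  ]
}}

```text
time: 17.67
tool_pos: [0.551, -0.1013, 0.2297]
tcp_rot: [-2.519, -1.877, 0.001]
wrist_force: [1.2, 0.4, -3.9]
width: 0.455
grip_force: 46.4
```

Request:
{"fn": "step_arm", "kwargs": {
  "targets": [
    [[0,0,0],[-38,4.5,0],36],
    [[0,0,0],[-34,4,0],36],
    [[0,0,0],[-20,3,0],36],
    [[0,0,0],[0,0,0],36],
    [[0,0,0],[0,0,0],36]
  ]
}}

```text
time: 18.08
tool_pos: [0.5362, -0.1922, 0.2296]
tcp_rot: [-2.521, -1.873, 0.0]
wrist_force: [-1.7, -0.5, -3.3]
width: 0.456
grip_force: 46.5
```

Request:
{"fn": "step_arm", "kwargs": {
  "targets": [
    [[0,0,0],[0,0,0],36],
    [[0,0,0],[0,0,0],36],
    [[0,0,0],[0,0,0],36]
  ]
}}

```text
time: 18.33
tool_pos: [0.5371, -0.19, 0.2296]
tcp_rot: [-2.517, -1.879, 0.0]
wrist_force: [0.0, 1.0, -4.3]
width: 0.449
grip_force: 46.5
```

```bash
python3 - <<'E'
from h import *
read_camera("wrist");see("tray",(.538,-.191,-.29),.002,True)
s=read_state();R=Ro.from_rotvec(s["tcp_rot"]).as_matrix();b=s["tool_pos"]+R@[0,0,.0881]
p=see("brass",b[:2],b[2]);print("brass in tool",R.T@(np.r_[p,b[2]]-s["tool_pos"]))
go(.538,-.191,.1061,-.29)
E
```

```text
wrist tray [ 0.5385 -0.1918 -0.2902] iou 0.752 [279.4, 112.7, 362.8, 266.7]
wrist brass [ 0.5376 -0.19  ] iou 0.944 [259.3, 247.9, 372.2, 381.9]
brass in tool [0.00028161 0.00029358 0.08809997]
pos [ 0.5373 -0.1903  0.2297] yaw -0.2886 w 38.6 F [-0.3 -0.6 -3.8] g 46.5 t 18.48
 turn [-0.0001 -0.0001  0.0014] shift(now) [ -0.5   0.9 123.6] shift(after turn) [ -0.5   0.9 123.6]
```

Request:
{"fn": "step_arm", "kwargs": {
  "targets": [
    [[0,0,0.001],[-0.7,0.6,25],36],
    [[0,0,0],[0,0,40],36],
    [[0,0,0],[0,0,30],36],
    [[0,0,0],[0,0,15],36],
    [[0,0,0],[0,0,7],36]
  ]
}}

```text
time: 18.9
tool_pos: [0.5352, -0.1906, 0.109]
tcp_rot: [-2.515, -1.874, 0.005]
wrist_force: [-0.3, 0.5, -3.7]
width: 0.451
grip_force: 46.4
```

Request:
{"fn": "step_arm", "kwargs": {
  "targets": [
    [[0,0,0],[0,0,0],36],
    [[0,0,0],[0,0,0],36],
    [[0,0,0],[0,0,0],36],
    [[0,0,0],[0,0,0],36],
    [[0,0,0],[0,0,0],36]
  ]
}}

```text
time: 19.32
tool_pos: [0.5387, -0.1925, 0.1145]
tcp_rot: [2.518, 1.874, 0.003]
wrist_force: [0.6, -0.4, -3.6]
width: 0.451
grip_force: 46.4
```

```bash
python3 - <<'E'
from h import *
go(.538,-.191,.1061,-.29)
E
```

```text
pos [ 0.5387 -0.1925  0.1145] yaw -0.2909 w 38.5 F [ 0.6 -0.4 -3.6] g 46.4 t 19.32
 turn [ 0.0033  0.0003 -0.0009] shift(now) [ 1.2 -1.1  8.4] shift(after turn) [ 1.2 -1.1  8.4]
```

Request:
{"fn": "step_arm", "kwargs": {
  "targets": [
    [[0,0,0],[1,-0.8,3],36],
    [[0,0,0],[0,0,3],36],
    [[0,0,0],[0,0,0],36],
    [[0,0,0],[0,0,0],36],
    [[0,0,0],[0,0,0],36]
  ]
}}

```text
time: 19.73
tool_pos: [0.5369, -0.1908, 0.1065]
tcp_rot: [-2.52, -1.876, 0.0]
wrist_force: [-0.1, 0.8, -4.0]
width: 0.45
grip_force: 46.5
```

Request:
{"fn": "step_arm", "kwargs": {
  "targets": [
    [[0,0,0],[0,0,0],36],
    [[0,0,0],[0,0,0],36],
    [[0,0,0],[0,0,0],36],
    [[0,0,0],[0,0,0],36],
    [[0,0,0],[0,0,0],36]
  ]
}}

```text
time: 20.15
tool_pos: [0.537, -0.1909, 0.1067]
tcp_rot: [2.52, 1.876, 0.0]
wrist_force: [0.8, 0.0, -5.1]
width: 0.454
grip_force: 46.5
```

```bash
python3 - <<'E'
from h import *
go(.538,-.191,.1061,-.29)
E
```

```text
pos [ 0.537  -0.1909  0.1067] yaw -0.291 w 38.8 F [ 0.8  0.  -5.1] g 46.5 t 20.15
 turn [ 0.0001  0.     -0.001 ] shift(now) [0.2 1.  0.6] shift(after turn) [0.1 1.  0.6]
```

Request:
{"fn": "step_arm", "kwargs": {
  "targets": [
    [[0,0,0],[0,0.9,0],36],
    [[0,0,0],[0,0,0.5],36],
    [[0,0,0],[0,0,0.5],36],
    [[0,0,0],[0,0,0],36],
    [[0,0,0],[0,0,0],36]
  ]
}}

```text
time: 20.57
tool_pos: [0.5381, -0.1912, 0.1061]
tcp_rot: [2.52, 1.876, 0.0]
wrist_force: [-0.8, 0.5, -0.4]
width: 0.45
grip_force: 46.8
```

Request:
{"fn": "step_arm", "kwargs": {
  "targets": [
    [[0,0,0],[0,0,0.3],36],
    [[0,0,0],[0,0,0],36],
    [[0,0,0],[0,0,0],36],
    [[0,0,0],[0,0,0],36],
    [[0,0,0],[0,0,0],36]
  ]
}}

```text
time: 20.98
tool_pos: [0.5381, -0.1912, 0.106]
tcp_rot: [2.52, 1.876, 0.0]
wrist_force: [-2.2, 0.5, 5.1]
width: 0.452
grip_force: 47.3
```

```bash
python3 - <<'E'
from h import *
go(.538,-.191,.1061,-.29)
E
```

```text
pos [ 0.5381 -0.1912  0.106 ] yaw -0.291 w 38.6 F [-2.2  0.5  5.1] g 47.3 t 20.98
 turn [ 0.0006  0.0001 -0.001 ] shift(now) [ 0.2 -0.1 -0.1] shift(after turn) [ 0.2 -0.1 -0.1]
```

Request:
{"fn": "step_arm", "kwargs": {
  "targets": [
    [[0,0,0],[0,0,0],42],
    [[0,0,0],[0,0,0],46],
    [[0,0,0],[0,0,0],52],
    [[0,0,0],[0,0,0],58],
    [[0,0,0],[0,0,0],58]
  ]
}}

```text
time: 21.4
tool_pos: [0.5379, -0.1911, 0.1052]
tcp_rot: [2.52, 1.876, -0.0]
wrist_force: [0.0, 0.5, 0.7]
width: 0.676
grip_force: 0.0
```

Request:
{"fn": "step_arm", "kwargs": {
  "targets": [
    [[0,0,0],[0,0,-15],58],
    [[0,0,0],[0,0,-40],58],
    [[0,0,0],[0,0,-40],70],
    [[0,0,0],[0,0,-35],80],
    [[0,0,0],[0,0,-20],80]
  ]
}}

```text
time: 21.82
tool_pos: [0.5396, -0.1918, 0.2604]
tcp_rot: [2.515, 1.873, 0.005]
wrist_force: [0.8, -0.9, 0.1]
width: 0.937
grip_force: 0.0
```

```bash
python3 - <<'E'
from h import *
save("b1",read_camera("wrist"));see("brass",(.538,-.191),.018);see("tray",(.538,-.191,-.29),.002,True)
go(.5172,.1178,.25,-.29)
E
```

```text
wrist brass [ 0.5403 -0.1933] iou 0.979 [285.8, 196.6, 338.0, 252.4]
wrist tray [ 0.5403 -0.1924 -0.2911] iou 0.809 [275.3, 113.1, 352.8, 306.4]
pos [ 0.5393 -0.1917  0.2583] yaw -0.291 w 80.1 F [-0.2 -0.6 -0.6] g 0.0 t 21.97
 turn [ 0.0058  0.0005 -0.001 ] shift(now) [ 290.1 -110.     7.5] shift(after turn) [ 290.2 -109.6    8.3]
```

View pics/b1.png

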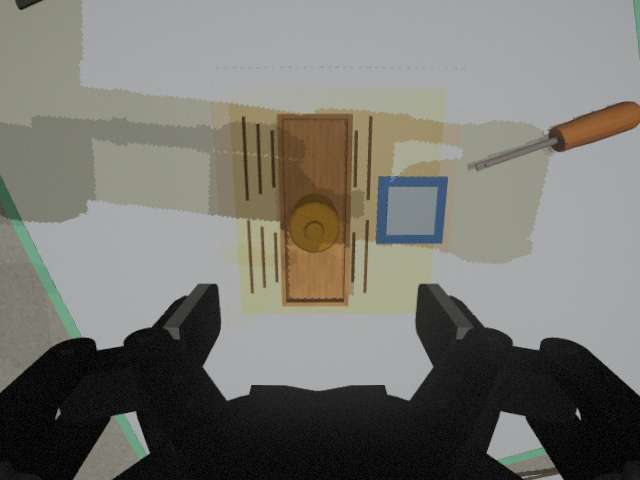

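The brass stands in the tray's middle at (313,222), and the tray is still square. Next, the white.

Request:
{"fn": "step_arm", "kwargs": {
  "targets": [
    [[0,0,0],[36,-13.6,0],60],
    [[0,0,0],[36.3,-13.7,0],60],
    [[0,0,0],[36.3,-13.7,0],60],
    [[0,0,0],[36.3,-13.7,0],60],
    [[0,0,0],[36.3,-13.7,0],60]
  ]
}}

```text
time: 22.38
tool_pos: [0.5227, 0.0036, 0.253]
tcp_rot: [-2.519, -1.873, 0.004]
wrist_force: [-0.2, -0.7, 1.1]
width: 0.7
grip_force: 0.0
```

Request:
{"fn": "step_arm", "kwargs": {
  "targets": [
    [[0,0,0],[36.3,-13.7,0],60],
    [[0,0,0],[36.3,-13.7,0],60],
    [[0,0,0],[36.3,-13.7,0],60],
    [[0,0,0],[0,0,15],60],
    [[0,0,0],[0,0,0],60]
  ]
}}

```text
time: 22.8
tool_pos: [0.5134, 0.12, 0.2361]
tcp_rot: [-2.513, -1.879, 0.01]
wrist_force: [-1.7, -0.5, 0.2]
width: 0.698
grip_force: 0.0
```

Request:
{"fn": "step_arm", "kwargs": {
  "targets": [
    [[0,0,0],[0,0,0],60],
    [[0,0,0],[0,0,0],60],
    [[0,0,0],[0,0,0],60],
    [[0,0,0],[0,0,0],60],
    [[0,0,0],[0,0,0],60]
  ]
}}

```text
time: 23.22
tool_pos: [0.5166, 0.1173, 0.2408]
tcp_rot: [2.521, 1.873, 0.001]
wrist_force: [-0.3, -0.1, -0.1]
width: 0.702
grip_force: 0.0
```

```bash
python3 - <<'E'
from h import *
read_camera("wrist");p=see("white",(.5172,.1178),.004);see("dome",(.607,.114),.004)
if p is None: p=(.5172,.1178)
go(p[0],p[1],.088,-.29)
E
```

```text
wrist white [0.5173 0.1188] iou 0.973 [294.6, 196.5, 344.4, 248.3]
wrist dome [0.608  0.1147] iou 0.974 [387.0, 156.9, 461.8, 227.1]
pos [0.5164 0.1177 0.2407] yaw -0.292 w 59.9 F [-1.3  0.2 -1. ] g 0.0 t 23.37
 turn [ 0.0005 -0.0003 -0.002 ] shift(now) [  1.2   0.5 152.7] shift(after turn) [  1.3   0.6 152.7]
```

Request:
{"fn": "step_arm", "kwargs": {
  "targets": [
    [[0,0,0],[1,0.5,40],60],
    [[0,0,0],[0,0,40],60],
    [[0,0,0],[0,0,40],60],
    [[0,0,0],[0,0,22],60],
    [[0,0,0],[0,0,11],60]
  ],
  "grip_force": 40
}}

```text
time: 23.78
tool_pos: [0.5141, 0.1183, 0.0835]
tcp_rot: [-2.518, -1.874, 0.009]
wrist_force: [-0.5, 0.3, -0.0]
width: 0.701
grip_force: 0.0
```

Request:
{"fn": "step_arm", "kwargs": {
  "targets": [
    [[0,0,0],[0,0,0],60],
    [[0,0,0],[0,0,0],60],
    [[0,0,0],[0,0,0],60],
    [[0,0,0],[0,0,0],60],
    [[0,0,0],[0,0,0],45]
  ]
}}

```text
time: 24.2
tool_pos: [0.5186, 0.1194, 0.0895]
tcp_rot: [2.519, 1.875, 0.006]
wrist_force: [0.1, -0.3, -0.1]
width: 0.58
grip_force: 0.0
```

Request:
{"fn": "step_arm", "kwargs": {
  "targets": [
    [[0,0,0],[0,0,0],38],
    [[0,0,0],[0,0,0],32],
    [[0,0,0],[0,0,0],32],
    [[0,0,0],[0,0,0],32],
    [[0,0,0],[0,0,0],32]
  ]
}}

```text
time: 24.62
tool_pos: [0.5179, 0.1193, 0.089]
tcp_rot: [2.519, 1.875, 0.003]
wrist_force: [-1.0, 0.5, 6.3]
width: 0.408
grip_force: 39.6
```

```bash
python3 - <<'E'
from h import *
go(.538+.051*.286,-.191+.051*.958,.24,-.29)
E
```

```text
pos [0.5179 0.1193 0.089 ] yaw -0.2909 w 34.9 F [-1.   0.5  6.3] g 39.6 t 24.62
 turn [ 0.002  -0.0011 -0.0009] shift(now) [-240.3  108.5 -151. ] shift(after turn) [-240.6  108.  -151. ]
```

Request:
{"fn": "step_arm", "kwargs": {
  "targets": [
    [[0,0,0],[0,0,-10],32],
    [[0,0,0],[0,0,-30],32],
    [[0,0,0],[0,0,-40],32],
    [[0,0,0],[0,0,-40],32],
    [[0,0,0],[0,0,-30],32]
  ]
}}

```text
time: 25.03
tool_pos: [0.5173, 0.1191, 0.241]
tcp_rot: [2.519, 1.875, 0.004]
wrist_force: [1.2, -0.8, -3.1]
width: 0.409
grip_force: 40.6
```

Request:
{"fn": "step_arm", "kwargs": {
  "targets": [
    [[0,0,0],[-20,9,0],32],
    [[0,0,0],[-35,15.5,0],32],
    [[0,0,0],[-35,16,0],32],
    [[0,0,0],[-35,16,0],32],
    [[0,0,0],[-35,16,0],32]
  ]
}}

```text
time: 25.45
tool_pos: [0.54, -0.0564, 0.2381]
tcp_rot: [2.519, 1.877, 0.0]
wrist_force: [1.1, 0.8, -2.7]
width: 0.406
grip_force: 40.5
```

Request:
{"fn": "step_arm", "kwargs": {
  "targets": [
    [[0,0,0],[-35,16,0],32],
    [[0,0,0],[-30,13,0],32],
    [[0,0,0],[-15.5,6.5,0],32],
    [[0,0,0],[0,0,0],32],
    [[0,0,0],[0,0,0],32]
  ]
}}

```text
time: 25.87
tool_pos: [0.551, -0.1432, 0.2375]
tcp_rot: [-2.522, -1.872, 0.0]
wrist_force: [0.0, 0.1, -2.8]
width: 0.408
grip_force: 40.5
```

Request:
{"fn": "step_arm", "kwargs": {
  "targets": [
    [[0,0,0],[0,0,0],32],
    [[0,0,0],[0,0,0],32],
    [[0,0,0],[0,0,0],32],
    [[0,0,0],[0,0,0],32],
    [[0,0,0],[0,0,0],32]
  ]
}}

```text
time: 26.28
tool_pos: [0.5514, -0.1415, 0.2374]
tcp_rot: [-2.519, -1.878, -0.0]
wrist_force: [-0.0, 0.3, -2.3]
width: 0.407
grip_force: 40.5
```

```bash
python3 - <<'E'
from h import *
read_camera("wrist")
s=read_state();R=Ro.from_rotvec(s["tcp_rot"]).as_matrix();b=s["tool_pos"]+R@[0,0,.085]
p=see("white",b[:2],b[2])
if p is not None: print("in tool",R.T@(np.r_[p,b[2]]-s["tool_pos"]))
go(.538+.051*.286,-.191+.051*.958,.103,-.29)
E
```

```text
white none
pos [ 0.5514 -0.1418  0.2374] yaw -0.2901 w 34.9 F [-0.8  0.6 -2.6] g 40.5 t 26.38
 turn [ 0.     -0.     -0.0001] shift(now) [ -0.    1.2 134.4] shift(after turn) [ -0.    1.2 134.4]
```

Request:
{"fn": "step_arm", "kwargs": {
  "targets": [
    [[0,0,0],[0.3,1.1,25],32],
    [[0,0,0],[0,0,35],32],
    [[0,0,0],[0,0,30],32],
    [[0,0,0],[0,0,20],32],
    [[0,0,0],[0,0,12],32]
  ]
}}

```text
time: 26.8
tool_pos: [0.5506, -0.1416, 0.1122]
tcp_rot: [-2.517, -1.874, 0.005]
wrist_force: [-0.4, 0.3, -1.2]
width: 0.411
grip_force: 40.5
```

Request:
{"fn": "step_arm", "kwargs": {
  "targets": [
    [[0,0,0],[0,0,5],32],
    [[0,0,0],[0,0,0],32],
    [[0,0,0],[0,0,0],32],
    [[0,0,0],[0,0,0],32],
    [[0,0,0],[0,0,0],32]
  ]
}}

```text
time: 27.22
tool_pos: [0.5539, -0.1428, 0.1123]
tcp_rot: [2.518, 1.874, 0.003]
wrist_force: [-0.5, 0.2, -2.0]
width: 0.409
grip_force: 40.5
```

Request:
{"fn": "step_arm", "kwargs": {
  "targets": [
    [[0,0,0],[0,0,0],32],
    [[0,0,0],[0,0,0],32],
    [[0,0,0],[0,0,0],32],
    [[0,0,0],[0,0,0],32],
    [[0,0,0],[0,0,0],32]
  ]
}}

```text
time: 27.63
tool_pos: [0.5525, -0.1423, 0.1105]
tcp_rot: [2.52, 1.876, 0.0]
wrist_force: [0.7, 0.3, -1.9]
width: 0.407
grip_force: 40.5
```

```bash
python3 - <<'E'
from h import *
go(.538+.051*.286,-.191+.051*.958,.103,-.29)
E
```

```text
pos [ 0.5525 -0.1423  0.1105] yaw -0.291 w 34.8 F [ 0.7  0.3 -1.9] g 40.5 t 27.63
 turn [ 0.0001 -0.     -0.001 ] shift(now) [ 0.2 -0.   7.5] shift(after turn) [ 0.2 -0.   7.5]
```

Request:
{"fn": "step_arm", "kwargs": {
  "targets": [
    [[0,0,0],[0.3,0,3],32],
    [[0,0,0],[0,0,3],32],
    [[0,0,0],[0,0,0],32],
    [[0,0,0],[0,0,0],32],
    [[0,0,0],[0,0,0],32]
  ]
}}

```text
time: 28.05
tool_pos: [0.5525, -0.1421, 0.1041]
tcp_rot: [-2.52, -1.876, 0.0]
wrist_force: [0.0, -0.1, -1.5]
width: 0.412
grip_force: 40.5
```

Request:
{"fn": "step_arm", "kwargs": {
  "targets": [
    [[0,0,0],[0,0,0.5],32],
    [[0,0,0],[0,0,0.5],32],
    [[0,0,0],[0,0,0],32],
    [[0,0,0],[0,0,0],32],
    [[0,0,0],[0,0,0],32]
  ]
}}

```text
time: 28.47
tool_pos: [0.5527, -0.1421, 0.1034]
tcp_rot: [2.52, 1.876, 0.0]
wrist_force: [-0.2, 0.5, -1.3]
width: 0.405
grip_force: 40.5
```

Request:
{"fn": "step_arm", "kwargs": {
  "targets": [
    [[0,0,0],[0,0,0.4],32],
    [[0,0,0],[0,0,0],32],
    [[0,0,0],[0,0,0],32],
    [[0,0,0],[0,0,0],32]
  ]
}}

```text
time: 28.8
tool_pos: [0.5527, -0.1421, 0.1031]
tcp_rot: [2.52, 1.876, 0.0]
wrist_force: [0.5, -0.6, -0.9]
width: 0.413
grip_force: 40.6
```

```bash
python3 - <<'E'
from h import *
go(.538+.051*.286,-.191+.051*.958,.103,-.29)
E
```

```text
pos [ 0.5527 -0.1421  0.1031] yaw -0.291 w 35.3 F [ 0.5 -0.6 -0.9] g 40.6 t 28.8
 turn [ 0.0003  0.     -0.001 ] shift(now) [-0.1 -0.1  0.1] shift(after turn) [-0.1 -0.1  0.1]
```

Request:
{"fn": "step_arm", "kwargs": {
  "targets": [
    [[0,0,0],[0,0,0.4],32],
    [[0,0,0],[0,0,0],32],
    [[0,0,0],[0,0,0],38],
    [[0,0,0],[0,0,0],44],
    [[0,0,0],[0,0,0],52]
  ]
}}

```text
time: 29.22
tool_pos: [0.5528, -0.1421, 0.1027]
tcp_rot: [2.52, 1.876, 0.0]
wrist_force: [0.4, 0.1, -0.2]
width: 0.605
grip_force: 0.0
```

Request:
{"fn": "step_arm", "kwargs": {
  "targets": [
    [[0,0,0],[0,0,0],56],
    [[0,0,0],[0,0,-15],60],
    [[0,0,0],[0,0,-40],60],
    [[0,0,0],[0,0,-40],60],
    [[0,0,0],[0,0,-40],60]
  ]
}}

```text
time: 29.63
tool_pos: [0.5519, -0.1419, 0.2382]
tcp_rot: [-2.519, -1.875, 0.002]
wrist_force: [1.1, 0.0, 0.1]
width: 0.703
grip_force: 0.0
```

```bash
python3 - <<'E'
from h import *
read_camera("wrist");see("white",(.5526,-.1421),.018);see("brass",(.538,-.191),.018)
go(.503,.249,.24,-.29)
E
```

```text
wrist white [ 0.5593 -0.1482] iou 0.961 [291.9, 200.7, 345.7, 256.9]
wrist brass [ 0.5604 -0.1189] iou 0.162 [281.1, 178.5, 359.9, 368.9]
pos [ 0.5555 -0.1429  0.2429] yaw -0.291 w 60.3 F [ 0.5  0.4 -0.2] g 0.0 t 29.78
 turn [ 0.0102  0.0001 -0.001 ] shift(now) [ 360.4 -162.8    1.2] shift(after turn) [ 360.6 -162.4    2.9]
```

Request:
{"fn": "step_arm", "kwargs": {
  "targets": [
    [[0,0,0],[36,-16,0],60],
    [[0,0,0],[36,-16,0],60],
    [[0,0,0],[36,-16,0],60],
    [[0,0,0],[36,-16,0],60],
    [[0,0,0],[36,-16,0],60]
  ]
}}

```text
time: 30.2
tool_pos: [0.5262, 0.0547, 0.2359]
tcp_rot: [-2.52, -1.874, 0.003]
wrist_force: [1.0, 0.3, 0.5]
width: 0.707
grip_force: 0.0
```

Request:
{"fn": "step_arm", "kwargs": {
  "targets": [
    [[0,0,0],[36,-16,0],60],
    [[0,0,0],[36,-16,0],60],
    [[0,0,0],[36,-16,0],60],
    [[0,0,0],[36,-16,0],60],
    [[0,0,0],[36,-16,0],60]
  ]
}}

```text
time: 30.62
tool_pos: [0.5011, 0.2502, 0.2358]
tcp_rot: [-2.52, -1.876, 0.004]
wrist_force: [0.5, -0.3, 0.5]
width: 0.7
grip_force: 0.0
```

Request:
{"fn": "step_arm", "kwargs": {
  "targets": [
    [[0,0,0],[0,0,0],60],
    [[0,0,0],[0,0,0],60],
    [[0,0,0],[0,0,0],60],
    [[0,0,0],[0,0,0],60],
    [[0,0,0],[0,0,0],60]
  ]
}}

```text
time: 31.03
tool_pos: [0.5027, 0.2472, 0.237]
tcp_rot: [2.522, 1.874, -0.002]
wrist_force: [1.1, -0.6, 0.6]
width: 0.703
grip_force: 0.0
```

```bash
python3 - <<'E'
from h import *
read_camera("wrist");p=see("red",(.503,.249),.004)
go(p[0],p[1],.089,-.29)
E
```

```text
wrist red [0.5024 0.2501] iou 0.951 [293.5, 194.5, 339.4, 247.1]
pos [0.5029 0.2474 0.2374] yaw -0.2931 w 59.8 F [-0.   0.5 -0.1] g 0.0 t 31.13
 turn [-0.0002  0.0003 -0.0031] shift(now) [  2.5  -1.3 148.4] shift(after turn) [  2.4  -1.3 148.4]
```

Request:
{"fn": "step_arm", "kwargs": {
  "targets": [
    [[0,0,-0.002],[2.3,-1.2,40],60],
    [[0,0,0],[0,0,40],60],
    [[0,0,0],[0,0,35],60],
    [[0,0,0],[0,0,22],60],
    [[0,0,0],[0,0,11],60]
  ],
  "grip_force": 40
}}

```text
time: 31.55
tool_pos: [0.4999, 0.2492, 0.0857]
tcp_rot: [-2.518, -1.876, 0.01]
wrist_force: [0.1, -0.1, -0.4]
width: 0.701
grip_force: 0.0
```

Request:
{"fn": "step_arm", "kwargs": {
  "targets": [
    [[0,0,0],[0,0,0],60],
    [[0,0,0],[0,0,0],60],
    [[0,0,0],[0,0,0],60],
    [[0,0,0],[0,0,0],60],
    [[0,0,0],[0,0,0],60]
  ]
}}

```text
time: 31.97
tool_pos: [0.5036, 0.2518, 0.0917]
tcp_rot: [2.518, 1.878, 0.006]
wrist_force: [-0.6, -0.2, -0.6]
width: 0.702
grip_force: 0.0
```

Request:
{"fn": "step_arm", "kwargs": {
  "targets": [
    [[0,0,0],[0,0,0],60],
    [[0,0,0],[0,0,0],45],
    [[0,0,0],[0,0,0],38],
    [[0,0,0],[0,0,0],32],
    [[0,0,0],[0,0,0],32]
  ]
}}

```text
time: 32.38
tool_pos: [0.5025, 0.2514, 0.0903]
tcp_rot: [2.518, 1.878, 0.001]
wrist_force: [-0.3, -0.8, 5.3]
width: 0.407
grip_force: 40.0
```

Request:
{"fn": "step_arm", "kwargs": {
  "targets": [
    [[0,0,0],[0,0,0],32],
    [[0,0,0],[0,0,0],32],
    [[0,0,0],[0,0,0],32]
  ]
}}

```text
time: 32.63
tool_pos: [0.5025, 0.2514, 0.0902]
tcp_rot: [2.518, 1.878, 0.001]
wrist_force: [-1.2, -0.5, 5.8]
width: 0.409
grip_force: 40.1
```

```bash
python3 - <<'E'
from h import *
for cam in("top","scene"):
    read_camera(cam);see("white",(.5526,-.1421),.018,False,cam);see("brass",(.538,-.191),.018,False,cam)
go(.538-.051*.286,-.191-.051*.958,.24,-.29)
E
```

```text
top white [ 0.5525 -0.1434] iou 0.879 [424.4, 248.7, 446.7, 268.3]
top brass [ 0.5389 -0.1908] iou 0.884 [446.8, 258.1, 472.6, 274.7]
scene white [ 0.5505 -0.144 ] iou 0.869 [179.9, 277.3, 207.2, 313.3]
scene brass [ 0.5375 -0.1927] iou 0.944 [140.7, 283.3, 175.8, 324.2]
pos [0.5025 0.2514 0.0903] yaw -0.2889 w 34.5 F [-1.5 -0.3  6.2] g 40.1 t 32.93
 turn [ 0.0006 -0.0005  0.0011] shift(now) [-464.9  160.1 -149.9] shift(after turn) [-464.8  160.5 -149.7]
```

Request:
{"fn": "step_arm", "kwargs": {
  "targets": [
    [[0,0,0],[0,0,-10],32],
    [[0,0,0],[0,0,-30],32],
    [[0,0,0],[0,0,-40],32],
    [[0,0,0],[0,0,-40],32],
    [[0,0,0],[0,0,-30],32]
  ]
}}

```text
time: 33.35
tool_pos: [0.5023, 0.2514, 0.2426]
tcp_rot: [2.518, 1.878, 0.003]
wrist_force: [-0.3, -0.9, -1.3]
width: 0.409
grip_force: 40.5
```

Request:
{"fn": "step_arm", "kwargs": {
  "targets": [
    [[0,0,0],[-20,7,0],32],
    [[0,0,0],[-37,12.8,0],32],
    [[0,0,0],[-37,12.8,0],32],
    [[0,0,0],[-37,12.8,0],32],
    [[0,0,0],[-37,12.8,0],32]
  ]
}}

```text
time: 33.77
tool_pos: [0.5092, 0.0722, 0.2395]
tcp_rot: [-2.517, -1.88, 0.001]
wrist_force: [0.7, -0.3, -2.0]
width: 0.407
grip_force: 40.4
```

Request:
{"fn": "step_arm", "kwargs": {
  "targets": [
    [[0,0,0],[-37,12.8,0],32],
    [[0,0,0],[-37,12.8,0],32],
    [[0,0,0],[-37,12.8,0],32],
    [[0,0,0],[-37,12.8,0],32],
    [[0,0,0],[-37,12.8,0],32]
  ]
}}

```text
time: 34.18
tool_pos: [0.5178, -0.1236, 0.2394]
tcp_rot: [-2.518, -1.878, 0.001]
wrist_force: [0.8, 0.4, -1.7]
width: 0.408
grip_force: 40.4
```

Request:
{"fn": "step_arm", "kwargs": {
  "targets": [
    [[0,0,0],[-37,12.8,0],32],
    [[0,0,0],[-37,12.8,0],32],
    [[0,0,0],[-25,8,0],32],
    [[0,0,0],[-12,4,0],32],
    [[0,0,0],[0,0,0],32]
  ]
}}

```text
time: 34.6
tool_pos: [0.5227, -0.2415, 0.2393]
tcp_rot: [-2.521, -1.874, 0.001]
wrist_force: [-0.3, -0.2, -0.9]
width: 0.41
grip_force: 40.4
```

Request:
{"fn": "step_arm", "kwargs": {
  "targets": [
    [[0,0,0],[0,0,0],32],
    [[0,0,0],[0,0,0],32],
    [[0,0,0],[0,0,0],32],
    [[0,0,0],[0,0,0],32],
    [[0,0,0],[0,0,0],32]
  ]
}}

```text
time: 35.02
tool_pos: [0.5232, -0.2378, 0.2396]
tcp_rot: [-2.516, -1.88, -0.0]
wrist_force: [-0.6, 0.1, -1.2]
width: 0.406
grip_force: 40.4
```

```bash
python3 - <<'E'
from h import *
save("r1",read_camera("wrist"))
s=read_state();R=Ro.from_rotvec(s["tcp_rot"]).as_matrix();b=s["tool_pos"]+R@[0,0,.0863]
p=see("red",b[:2],b[2])
if p is not None: print("in tool",R.T@(np.r_[p,b[2]]-s["tool_pos"]))
see("white",(.5526,-.1421),.018);see("brass",(.538,-.191),.018)
go(.538-.051*.286,-.191-.051*.958,.1043,-.29)
E
```

```text
wrist red [ 0.5229 -0.2385] iou 0.959 [266.5, 252.9, 366.1, 371.6]
in tool [-0.00052455 -0.00019442  0.08629994]
wrist white [ 0.5524 -0.1438] iou 0.966 [289.5, 58.3, 349.6, 116.6]
wrist brass [ 0.538  -0.1923] iou 0.961 [289.7, 138.7, 346.5, 195.6]
pos [ 0.5232 -0.2386  0.2397] yaw -0.2884 w 34.9 F [-0.4  0.5 -2. ] g 40.4 t 35.22
 turn [ 0.0001 -0.      0.0016] shift(now) [ -1.1   0.6 135.4] shift(after turn) [ -1.1   0.6 135.4]
```

View pics/r1.png

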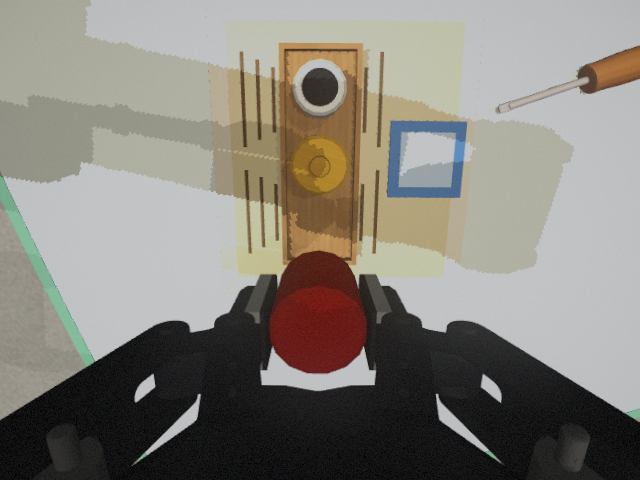

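The white at (320,88) and brass at (319,166) stand well in the tray. The red is upright in the grip. Lowering it.

Request:
{"fn": "step_arm", "kwargs": {
  "targets": [
    [[0,0,0.001],[-0.8,0.6,25],32],
    [[0,0,0],[0,0,35],32],
    [[0,0,0],[0,0,30],32],
    [[0,0,0],[0,0,20],32],
    [[0,0,0],[0,0,12],32]
  ]
}}

```text
time: 35.63
tool_pos: [0.5216, -0.239, 0.1144]
tcp_rot: [-2.515, -1.875, 0.003]
wrist_force: [-0.7, -0.3, -1.1]
width: 0.409
grip_force: 40.4
```

Request:
{"fn": "step_arm", "kwargs": {
  "targets": [
    [[0,0,0],[0,0,6],32],
    [[0,0,0],[0,0,0],32],
    [[0,0,0],[0,0,0],32],
    [[0,0,0],[0,0,0],32],
    [[0,0,0],[0,0,0],32]
  ]
}}

```text
time: 36.05
tool_pos: [0.5247, -0.2407, 0.1135]
tcp_rot: [2.517, 1.875, 0.002]
wrist_force: [0.2, 0.5, -2.0]
width: 0.406
grip_force: 40.4
```

Request:
{"fn": "step_arm", "kwargs": {
  "targets": [
    [[0,0,0],[0,0,0],32],
    [[0,0,0],[0,0,0],32],
    [[0,0,0],[0,0,0],32],
    [[0,0,0],[0,0,0],32],
    [[0,0,0],[0,0,0],32]
  ]
}}

```text
time: 36.47
tool_pos: [0.5234, -0.24, 0.1117]
tcp_rot: [2.519, 1.877, 0.0]
wrist_force: [0.2, -0.7, -1.6]
width: 0.408
grip_force: 40.4
```

```bash
python3 - <<'E'
from h import *
go(.538-.051*.286,-.191-.051*.958,.1043,-.29)
E
```

```text
pos [ 0.5234 -0.24    0.1117] yaw -0.29 w 34.9 F [ 0.2 -0.7 -1.6] g 40.4 t 36.47
 turn [0.0001 0.     0.    ] shift(now) [ 0.1 -0.   7.4] shift(after turn) [ 0.1 -0.   7.4]
```

Request:
{"fn": "step_arm", "kwargs": {
  "targets": [
    [[0,0,0],[0,0,3],32],
    [[0,0,0],[0,0,3],32],
    [[0,0,0],[0,0,0],32],
    [[0,0,0],[0,0,0],32],
    [[0,0,0],[0,0,0],32]
  ]
}}

```text
time: 36.88
tool_pos: [0.5233, -0.2399, 0.1053]
tcp_rot: [-2.519, -1.877, 0.0]
wrist_force: [0.2, 0.8, -1.7]
width: 0.402
grip_force: 40.4
```

Request:
{"fn": "step_arm", "kwargs": {
  "targets": [
    [[0,0,0],[0,0,0.5],32],
    [[0,0,0],[0,0,0.4],32],
    [[0,0,0],[0,0,0],32],
    [[0,0,0],[0,0,0],32],
    [[0,0,0],[0,0,0],32]
  ]
}}

```text
time: 37.3
tool_pos: [0.5235, -0.24, 0.1047]
tcp_rot: [2.519, 1.877, 0.0]
wrist_force: [0.6, -0.6, -1.4]
width: 0.408
grip_force: 40.4
```

Request:
{"fn": "step_arm", "kwargs": {
  "targets": [
    [[0,0,0],[0,0,0.4],32],
    [[0,0,0],[0,0,0],32],
    [[0,0,0],[0,0,0],32],
    [[0,0,0],[0,0,0],32]
  ]
}}

```text
time: 37.63
tool_pos: [0.5234, -0.24, 0.1043]
tcp_rot: [2.519, 1.877, 0.0]
wrist_force: [-0.8, -0.5, -1.6]
width: 0.404
grip_force: 40.5
```

```bash
python3 - <<'E'
from h import *
go(.538-.051*.286,-.191-.051*.958,.1043,-.29)
E
```

```text
pos [ 0.5234 -0.24    0.1043] yaw -0.29 w 34.5 F [-0.8 -0.5 -1.6] g 40.5 t 37.63
 turn [ 0. -0.  0.] shift(now) [ 0.1 -0.1 -0. ] shift(after turn) [ 0.1 -0.1 -0. ]
```

Request:
{"fn": "step_arm", "kwargs": {
  "targets": [
    [[0,0,0],[0,0,0.4],32],
    [[0,0,0],[0,0,0.3],32],
    [[0,0,0],[0,0,0],32],
    [[0,0,0],[0,0,0],32],
    [[0,0,0],[0,0,0],38]
  ]
}}

```text
time: 38.05
tool_pos: [0.5238, -0.2401, 0.1039]
tcp_rot: [2.518, 1.877, 0.001]
wrist_force: [-0.7, 0.5, 0.6]
width: 0.443
grip_force: 0.0
```

Request:
{"fn": "step_arm", "kwargs": {
  "targets": [
    [[0,0,0],[0,0,0],44],
    [[0,0,0],[0,0,0],52],
    [[0,0,0],[0,0,0],58],
    [[0,0,0],[0,0,-15],60],
    [[0,0,0],[0,0,-40],60]
  ]
}}

```text
time: 38.47
tool_pos: [0.5193, -0.2379, 0.1527]
tcp_rot: [-2.51, -1.87, 0.009]
wrist_force: [-0.7, -0.2, -0.8]
width: 0.701
grip_force: 0.0
```

Request:
{"fn": "step_arm", "kwargs": {
  "targets": [
    [[0,0,0],[0,0,-40],60],
    [[0,0,0],[0,0,-40],80],
    [[0,0,-0.12],[0,0,-20],80],
    [[0,0,-0.12],[0,0,0],80],
    [[0,0,-0.12],[0,0,0],80]
  ]
}}

```text
time: 38.88
tool_pos: [0.5248, -0.2407, 0.2617]
tcp_rot: [2.132, 2.3, 0.003]
wrist_force: [-0.1, -0.9, -1.6]
width: 0.94
grip_force: 0.0
```

Request:
{"fn": "step_arm", "kwargs": {
  "targets": [
    [[0,0,-0.12],[0,0,0],80],
    [[0,0,-0.12],[0,0,0],80],
    [[0,0,-0.12],[0,0,0],80],
    [[0,0,-0.12],[0,0,0],80],
    [[0,0,-0.12],[0,0,0],80]
  ]
}}

```text
time: 39.3
tool_pos: [0.5234, -0.24, 0.2584]
tcp_rot: [-1.359, -2.832, -0.0]
wrist_force: [0.1, -0.9, -0.0]
width: 0.936
grip_force: 0.0
```

Request:
{"fn": "step_arm", "kwargs": {
  "targets": [
    [[0,0,-0.12],[0,0,0],80],
    [[0,0,-0.12],[0,0,0],80],
    [[0,0,-0.12],[0,0,0],80],
    [[0,0,-0.12],[0,0,0],80],
    [[0,0,-0.12],[0,0,0],80]
  ]
}}

```text
time: 39.72
tool_pos: [0.5234, -0.24, 0.2583]
tcp_rot: [-0.461, -3.107, -0.0]
wrist_force: [0.4, -0.5, -0.5]
width: 0.938
grip_force: 0.0
```

```bash
python3 - <<'E'
from h import *
read_camera("scene")
for q,g in(("white",(.5526,-.1421)),("brass",(.538,-.191)),("red",(.5234,-.24))): see(q,g,.018,False,"scene")
go(.607,.114,.25,1.2808)
E
```

```text
scene white [ 0.5529 -0.1446] iou 0.948 [178.4, 274.8, 209.1, 316.8]
scene brass [ 0.5384 -0.1932] iou 0.895 [141.1, 283.1, 176.4, 323.4]
scene red [ 0.5232 -0.2425] iou 0.899 [101.3, 298.4, 136.4, 338.6]
pos [ 0.5234 -0.24    0.2584] yaw 1.2666 w 80.2 F [-0.6 -0.3 -1. ] g 0.0 t 39.92
 turn [ 0.     -0.0002 -0.0142] shift(now) [ 26.3 362.8   8.4] shift(after turn) [ 21.1 363.1   8.4]
```

Request:
{"fn": "step_arm", "kwargs": {
  "targets": [
    [[0,0,-0.014],[2.1,36.3,0],80],
    [[0,0,0],[2.1,36.3,0],80],
    [[0,0,0],[2.1,36.3,0],80],
    [[0,0,0],[2.1,36.3,0],80],
    [[0,0,0],[2.1,36.3,0],80]
  ]
}}

```text
time: 40.33
tool_pos: [0.5654, -0.0616, 0.2587]
tcp_rot: [0.455, 3.108, 0.0]
wrist_force: [-0.0, 0.8, 0.6]
width: 0.939
grip_force: 0.0
```

Request:
{"fn": "step_arm", "kwargs": {
  "targets": [
    [[0,0,0],[2.1,36.3,0],80],
    [[0,0,0],[2.1,36.3,0],80],
    [[0,0,0],[2.1,36.3,0],80],
    [[0,0,0],[2.1,36.3,0],80],
    [[0,0,0],[2.1,36.3,0],80]
  ]
}}

```text
time: 40.75
tool_pos: [0.6066, 0.1159, 0.2587]
tcp_rot: [0.453, 3.108, 0.0]
wrist_force: [0.9, -0.5, -0.8]
width: 0.934
grip_force: 0.0
```

Request:
{"fn": "step_arm", "kwargs": {
  "targets": [
    [[0,0,0],[0,0,0],80],
    [[0,0,0],[0,0,0],80],
    [[0,0,0],[0,0,0],80],
    [[0,0,0],[0,0,0],80],
    [[0,0,0],[0,0,0],80]
  ]
}}

```text
time: 41.17
tool_pos: [0.6063, 0.1126, 0.2585]
tcp_rot: [-0.452, -3.109, 0.001]
wrist_force: [-0.1, -0.1, 0.1]
width: 0.94
grip_force: 0.0
```

```bash
python3 - <<'E'
from h import *
read_camera("wrist");p=see("dome",(.607,.114),.004)
go(p[0],p[1],.08,1.2808)
E
```

```text
wrist dome [0.6078 0.1143] iou 0.981 [287.7, 182.7, 351.8, 248.0]
pos [0.6064 0.1127 0.2586] yaw 1.2818 w 80.2 F [-0.1  0.1 -0.4] g 0.0 t 41.27
 turn [-0.0001  0.      0.001 ] shift(now) [ -0.9   1.9 178.6] shift(after turn) [ -0.9   1.9 178.6]
```

Request:
{"fn": "step_arm", "kwargs": {
  "targets": [
    [[0,0,0],[-0.9,1.9,35],80],
    [[0,0,0],[0,0,40],80],
    [[0,0,0],[0,0,40],80],
    [[0,0,0],[0,0,25],80],
    [[0,0,0],[0,0,15],80]
  ],
  "grip_force": 40
}}

```text
time: 41.68
tool_pos: [0.605, 0.1142, 0.0992]
tcp_rot: [-0.451, -3.103, 0.003]
wrist_force: [0.0, -0.1, 0.6]
width: 0.934
grip_force: 0.0
```

Request:
{"fn": "step_arm", "kwargs": {
  "targets": [
    [[0,0,0],[0,0,10],80],
    [[0,0,0],[0,0,5],80],
    [[0,0,0],[0,0,0],80],
    [[0,0,0],[0,0,0],80],
    [[0,0,0],[0,0,0],80]
  ]
}}

```text
time: 42.1
tool_pos: [0.6092, 0.1156, 0.0904]
tcp_rot: [0.449, 3.106, 0.001]
wrist_force: [0.7, -0.5, 0.6]
width: 0.936
grip_force: 0.0
```

Request:
{"fn": "step_arm", "kwargs": {
  "targets": [
    [[0,0,0],[0,0,0],80],
    [[0,0,0],[0,0,0],80],
    [[0,0,0],[0,0,0],80]
  ]
}}

```text
time: 42.35
tool_pos: [0.6084, 0.1157, 0.0896]
tcp_rot: [0.449, 3.108, 0.001]
wrist_force: [0.4, 0.5, 0.1]
width: 0.94
grip_force: 0.0
```

```bash
python3 - <<'E'
from h import *
go(.6078,.1143,.0785,1.2808)
E
```

```text
pos [0.6084 0.1157 0.0896] yaw 1.2841 w 80.2 F [0.4 0.5 0.1] g 0.0 t 42.35
 turn [0.0007 0.0015 0.0033] shift(now) [ 0.2 -1.5 11.1] shift(after turn) [ 0.2 -1.5 11.1]
```

Request:
{"fn": "step_arm", "kwargs": {
  "targets": [
    [[0,0,0.003],[0.2,-1.2,6],80],
    [[0,0,0],[0,0,4],80],
    [[0,0,0],[0,0,0],80],
    [[0,0,0],[0,0,0],80],
    [[0,0,0],[0,0,0],80]
  ]
}}

```text
time: 42.77
tool_pos: [0.6071, 0.1144, 0.0782]
tcp_rot: [-0.453, -3.108, 0.0]
wrist_force: [0.1, 0.7, -0.2]
width: 0.935
grip_force: 0.0
```

Request:
{"fn": "step_arm", "kwargs": {
  "targets": [
    [[0,0,0],[0,0,0],66],
    [[0,0,0],[0,0,0],60],
    [[0,0,0],[0,0,0],52],
    [[0,0,0],[0,0,0],52],
    [[0,0,0],[0,0,0],52]
  ]
}}

```text
time: 43.18
tool_pos: [0.6078, 0.1145, 0.0791]
tcp_rot: [0.453, 3.108, 0.0]
wrist_force: [-1.3, -0.4, 2.5]
width: 0.642
grip_force: 42.9
```

Request:
{"fn": "step_arm", "kwargs": {
  "targets": [
    [[0,0,0],[0,0,0],52],
    [[0,0,0],[0,0,0],52],
    [[0,0,0],[0,0,0],52],
    [[0,0,0],[0,0,0],52]
  ]
}}

```text
time: 43.52
tool_pos: [0.6078, 0.1145, 0.0791]
tcp_rot: [0.453, 3.108, 0.0]
wrist_force: [-0.4, -0.7, 5.5]
width: 0.636
grip_force: 43.1
```

```bash
python3 - <<'E'
from h import *
go(.6255,-.2180,.24,1.2808)
E
```

```text
pos [0.6078 0.1145 0.0791] yaw 1.281 w 54.3 F [-0.4 -0.7  5.5] g 43.1 t 43.52
 turn [0.0003 0.0009 0.0002] shift(now) [-112.1 -313.5 -160.9] shift(after turn) [-112.  -313.5 -160.9]
```

Request:
{"fn": "step_arm", "kwargs": {
  "targets": [
    [[0,0,0],[0,0,-8],52],
    [[0,0,0],[0,0,-30],52],
    [[0,0,0],[0,0,-40],52],
    [[0,0,0],[0,0,-40],52],
    [[0,0,0],[0,0,-32],52]
  ]
}}

```text
time: 43.93
tool_pos: [0.607, 0.1145, 0.2305]
tcp_rot: [-0.454, -3.109, -0.0]
wrist_force: [1.2, -0.1, -2.4]
width: 0.642
grip_force: 43.4
```

Request:
{"fn": "step_arm", "kwargs": {
  "targets": [
    [[0,0,0],[-6,-18,0],52],
    [[0,0,0],[-12,-33,0],52],
    [[0,0,0],[-12,-33,0],52],
    [[0,0,0],[-12,-33,0],52],
    [[0,0,0],[-12,-33,0],52]
  ]
}}

```text
time: 44.35
tool_pos: [0.6152, -0.0458, 0.2278]
tcp_rot: [-0.452, -3.107, -0.0]
wrist_force: [0.9, -0.1, -2.8]
width: 0.637
grip_force: 43.4
```

Request:
{"fn": "step_arm", "kwargs": {
  "targets": [
    [[0,0,0],[-12,-33,0],52],
    [[0,0,0],[-12,-33,0],52],
    [[0,0,0],[-12,-33,0],52],
    [[0,0,0],[-12,-33,0],52],
    [[0,0,0],[-10,-31.5,0],52]
  ]
}}

```text
time: 44.77
tool_pos: [0.6243, -0.2196, 0.2275]
tcp_rot: [-0.454, -3.107, -0.001]
wrist_force: [0.9, 0.2, -1.9]
width: 0.635
grip_force: 43.4
```

Request:
{"fn": "step_arm", "kwargs": {
  "targets": [
    [[0,0,0],[0,0,0],52],
    [[0,0,0],[0,0,0],52],
    [[0,0,0],[0,0,0],52],
    [[0,0,0],[0,0,0],52],
    [[0,0,0],[0,0,0],52]
  ]
}}

```text
time: 45.18
tool_pos: [0.6249, -0.2164, 0.2282]
tcp_rot: [-0.451, -3.108, -0.001]
wrist_force: [0.6, -0.3, -2.0]
width: 0.638
grip_force: 43.4
```

Request:
{"fn": "step_arm", "kwargs": {
  "targets": [
    [[0,0,0],[0,0,0],52],
    [[0,0,0],[0,0,0],52],
    [[0,0,0],[0,0,0],52]
  ]
}}

```text
time: 45.43
tool_pos: [0.6252, -0.2171, 0.2287]
tcp_rot: [0.452, 3.109, 0.0]
wrist_force: [-0.4, -0.3, -2.4]
width: 0.638
grip_force: 43.5
```

```bash
python3 - <<'E'
from h import *
read_camera("wrist")
s=read_state();R=Ro.from_rotvec(s["tcp_rot"]).as_matrix();b=s["tool_pos"]+R@[0,0,.0751]
p=see("dome",b[:2],b[2])
if p is not None: print("in tool",R.T@(np.r_[p,b[2]]-s["tool_pos"]))
see("brass",(.538,-.191),.018)
go(.6255,-.2180,.0787,1.2808)
E
```

```text
wrist dome [ 0.6259 -0.2169] iou 0.985 [244.6, 232.5, 389.1, 389.8]
in tool [-0.0005546   0.00066032  0.07510007]
wrist brass [ 0.538  -0.1924] iou 0.976 [280.3, 63.6, 347.1, 133.9]
pos [ 0.6252 -0.2177  0.2287] yaw 1.2814 w 54.5 F [-0.6  0.4 -3.1] g 43.4 t 45.58
 turn [-0.      0.0002  0.0006] shift(now) [ -0.4  -0.2 150. ] shift(after turn) [ -0.4  -0.2 150. ]
```

Request:
{"fn": "step_arm", "kwargs": {
  "targets": [
    [[0,0,0],[0,-0.7,30],52],
    [[0,0,0],[0,0,35],52],
    [[0,0,0],[0,0,30],52],
    [[0,0,0],[0,0,25],52],
    [[0,0,0],[0,0,13],52]
  ]
}}

```text
time: 46.0
tool_pos: [0.6226, -0.2177, 0.0915]
tcp_rot: [-0.453, -3.103, -0.002]
wrist_force: [-0.6, 0.8, -3.5]
width: 0.64
grip_force: 43.4
```

Request:
{"fn": "step_arm", "kwargs": {
  "targets": [
    [[0,0,0],[0,0,7],52],
    [[0,0,0],[0,0,0],52],
    [[0,0,0],[0,0,0],52],
    [[0,0,0],[0,0,0],52],
    [[0,0,0],[0,0,0],52]
  ]
}}

```text
time: 46.42
tool_pos: [0.6265, -0.2192, 0.091]
tcp_rot: [0.453, 3.105, -0.001]
wrist_force: [-0.1, -0.2, -1.7]
width: 0.642
grip_force: 43.5
```

Request:
{"fn": "step_arm", "kwargs": {
  "targets": [
    [[0,0,0],[0,0,0],52],
    [[0,0,0],[0,0,0],52],
    [[0,0,0],[0,0,0],52],
    [[0,0,0],[0,0,0],52],
    [[0,0,0],[0,0,0],52]
  ]
}}

```text
time: 46.83
tool_pos: [0.6249, -0.2186, 0.0887]
tcp_rot: [0.454, 3.109, -0.0]
wrist_force: [-0.2, -0.2, -1.3]
width: 0.636
grip_force: 43.5
```

```bash
python3 - <<'E'
from h import *
go(.6253,-.2184,.0787,1.2808)
E
```

```text
pos [ 0.6249 -0.2186  0.0887] yaw 1.281 w 54.3 F [-0.2 -0.2 -1.3] g 43.5 t 46.83
 turn [-0.      0.0001  0.0002] shift(now) [-0.3  0.3 10. ] shift(after turn) [-0.3  0.3 10. ]
```

Request:
{"fn": "step_arm", "kwargs": {
  "targets": [
    [[0,0,0],[-0.2,0.3,5],52],
    [[0,0,0],[0,0,3.5],52],
    [[0,0,0],[0,0,0],52],
    [[0,0,0],[0,0,0],52],
    [[0,0,0],[0,0,0],52]
  ]
}}

```text
time: 47.25
tool_pos: [0.625, -0.2184, 0.0797]
tcp_rot: [-0.454, -3.108, -0.0]
wrist_force: [0.6, 0.1, -2.4]
width: 0.638
grip_force: 43.5
```

Request:
{"fn": "step_arm", "kwargs": {
  "targets": [
    [[0,0,0],[0,0,0.5],52],
    [[0,0,0],[0,0,0.5],52],
    [[0,0,0],[0,0,0],52],
    [[0,0,0],[0,0,0],52],
    [[0,0,0],[0,0,0],52]
  ]
}}

```text
time: 47.67
tool_pos: [0.6252, -0.2184, 0.0792]
tcp_rot: [0.454, 3.109, -0.0]
wrist_force: [0.2, -0.3, -2.1]
width: 0.642
grip_force: 43.5
```

Request:
{"fn": "step_arm", "kwargs": {
  "targets": [
    [[0,0,0],[0,0,0.5],52],
    [[0,0,0],[0,0,0],52],
    [[0,0,0],[0,0,0],52],
    [[0,0,0],[0,0,0],52]
  ]
}}

```text
time: 48.0
tool_pos: [0.6253, -0.2185, 0.0788]
tcp_rot: [0.454, 3.108, -0.0]
wrist_force: [-0.1, 0.2, 0.4]
width: 0.639
grip_force: 43.6
```

```bash
python3 - <<'E'
from h import *
go(.6253,-.2184,.0787,1.2808)
E
```

```text
pos [ 0.6253 -0.2185  0.0788] yaw 1.281 w 54.6 F [-0.1  0.2  0.4] g 43.6 t 48.0
 turn [-0.      0.0003  0.0002] shift(now) [-0.   0.1  0.1] shift(after turn) [-0.   0.1  0.1]
```

Contact. Releasing, then raising the arm for a check.

Request:
{"fn": "step_arm", "kwargs": {
  "targets": [
    [[0,0,0],[0,0,0.3],52],
    [[0,0,0],[0,0,0],58],
    [[0,0,0],[0,0,0],64],
    [[0,0,0],[0,0,0],72],
    [[0,0,0],[0,0,0],78]
  ]
}}

```text
time: 48.42
tool_pos: [0.6253, -0.2184, 0.0784]
tcp_rot: [0.454, 3.108, -0.0]
wrist_force: [0.1, -0.3, 0.1]
width: 0.914
grip_force: 0.0
```

Request:
{"fn": "step_arm", "kwargs": {
  "targets": [
    [[0,0,0],[0,0,0],78],
    [[0,0,0],[0,0,-15],78],
    [[0,0,0],[0,0,-35],78],
    [[0,0,0],[0,0,-40],78],
    [[0,0,0],[0,0,-40],78]
  ]
}}

```text
time: 48.83
tool_pos: [0.6245, -0.2181, 0.2097]
tcp_rot: [-0.453, -3.107, -0.001]
wrist_force: [1.0, -0.2, 0.1]
width: 0.91
grip_force: 0.0
```

Request:
{"fn": "step_arm", "kwargs": {
  "targets": [
    [[0,0,0],[0,0,-40],78],
    [[0,0,0],[0,0,-30],78],
    [[0,0,0],[30,0,0],78],
    [[0,0,0],[0,0,0],78],
    [[0,0,0],[0,0,0],78]
  ]
}}

```text
time: 49.25
tool_pos: [0.5955, -0.2095, 0.28]
tcp_rot: [0.454, 3.107, -0.001]
wrist_force: [-0.6, -0.3, 0.5]
width: 0.919
grip_force: 0.0
```

Request:
{"fn": "step_arm", "kwargs": {
  "targets": [
    [[0,0,0],[0,0,0],78],
    [[0,0,0],[0,0,0],78],
    [[0,0,0],[0,0,0],78],
    [[0,0,0],[0,0,0],78],
    [[0,0,0],[0,0,0],78]
  ]
}}

```text
time: 49.67
tool_pos: [0.5966, -0.2099, 0.2776]
tcp_rot: [-0.453, -3.108, -0.0]
wrist_force: [-0.8, -0.8, 0.5]
width: 0.913
grip_force: 0.0
```

```bash
python3 - <<'E'
from h import *
save("f_w",read_camera("wrist"));see("dome",(.6254,-.218),.0036);
for q,g in(("white",(.5526,-.1421)),("brass",(.538,-.191)),("red",(.5234,-.24))): see(q,g,.018)
save("f_s",read_camera("scene"));see("dome",(.6254,-.218),.0036,False,"scene")
go(.6253,-.2184,.3,1.2808)
E
```

```text
wrist dome [ 0.6261 -0.2182] iou 0.975 [288.2, 210.4, 347.5, 272.3]
wrist white [ 0.5525 -0.1432] iou 0.966 [353.7, 121.5, 407.4, 164.1]
wrist brass [ 0.5378 -0.1922] iou 0.978 [289.2, 119.6, 343.4, 171.5]
wrist red [ 0.5231 -0.241 ] iou 0.925 [232.1, 122.4, 277.5, 169.1]
scene dome [ 0.6251 -0.2189] iou 0.946 [154.5, 334.8, 200.6, 381.4]
pos [ 0.5965 -0.2098  0.2782] yaw 1.281 w 78.1 F [-0.2  0.3  0.3] g 0.0 t 50.02
 turn [ 0.     -0.0001  0.0002] shift(now) [-30.1   0.  -21.8] shift(after turn) [-30.1   0.  -21.8]
```

View pics/f_w.png

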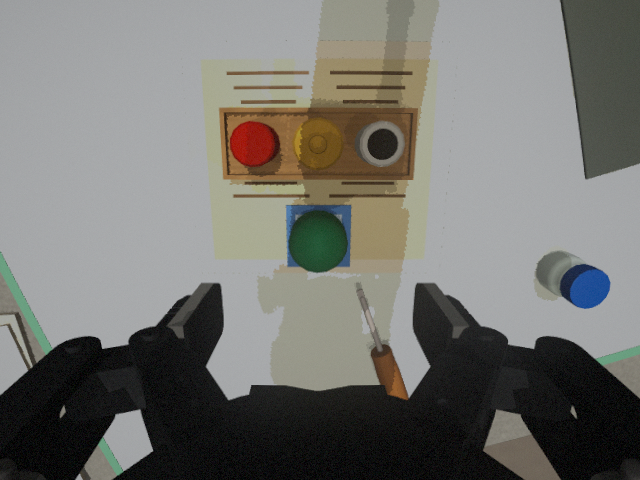

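View pics/f_s.png

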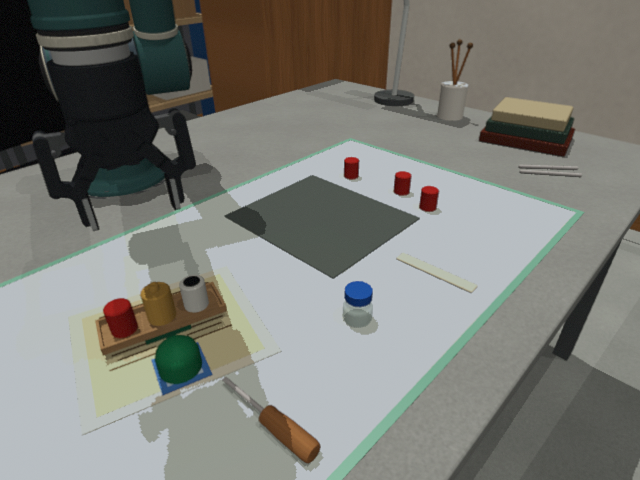

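The final views show the tray square on the mend, with red (255,143), brass (319,143) and white (382,143) evenly spaced in it. The dome is centred on the slip at (318,240), and the jar, awl and folder have not been moved.

```bash
python3 -c "from workcell import *; print(finish_job())"
```

```text
the job is handed in; nothing more can be done
None
```

Job handed in at about 50 s: the tray lies level and centred on the mend with brass, then white (left) and red (right) standing in it, the dome is centred on the slip, and the jar, awl and folder were left where they were.

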